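# Put the breakfast rolls away in the dog-proof bread bin

### The job

Clear the breakfast tray and put the leftover rolls away. The bread bin is dog-proof: push the wooden stick into the small hole in its front to release the catch, and the lid springs up; lay the stick back down on the worktop. Stand whatever salt shaker and spice jar are on the tray upright in the low wooden caddy on the left without knocking them over, then lift the tray by its handle, tip it over the open bin so that the rolls slide in (put in by hand any that miss), set the empty tray flat on the worktop and press the lid shut until the catch holds it.

Things in the scene. Friction and masses are not known exactly. Their poses are not given: they have to be found in the camera images.
- bread_bin: White bread bin, fixed, 200 (x) x 220 (y) x 120 mm high, walls and floor 6 mm. Origin at the centre of its underside; -x is its front, -y its right side, where the lid is hinged. On its front a steel catch box, y -10 to +70 mm, z 45 to 115 mm, reaches 46 mm forward of the front wall; in its face is the small hole.
- catch_hole (a point): Centre of the mouth of the round 23 mm hole in the front face of the catch box, 72 mm above the worktop; the hole runs level along the bin's +x. Axes parallel to the bin's. The sprung pad of the catch lies 8 mm inside the mouth.
- catch (a joint): Travel of the sprung catch slide along the bin's +x, 0 m at rest, 0.011 m at its stop. Past about 0.006 m it lets the lid go. Takes about 3 N to start and 6 N at the stop; springs back by itself.
- bin_lid (a joint): Lid angle about an axis along the bin x at bin y -110, z 120 mm: 0 shut (0.01 held by the catch), 1.75 rad open, leaning slightly outward. 224 mm long from the hinge, 204 wide, 10 thick. A damped spring opens it and holds it open; 1 to 3 N on the outer face near its free end swings it down, 5 to 10 N down on its front tab snaps it shut.
- lid_front (a point): Top centre of the lid's small front tab (52 x 80 mm), which lies over the catch box when shut: in the bin's frame then at x -124, y 30, z 130 mm. Moves with the lid. A steel hook hangs 36 mm below the tab.
- stick: Wooden release stick lying on the worktop: square handle 22 x 22 x 60 mm and round dowel 12 mm thick, 65 mm long, 0.06 kg. Origin on its underside 33 mm toward the dowel from the middle of the handle, x along the dowel toward its tip, z up.
- stick_grip (a point): Middle of the stick's handle, 95 mm from the tip, on its axis (11 mm above the underside).
- stick_tip (a point): End of the dowel, on its axis.
- tray: Dark wooden tray, 210 (x) x 160 (y) mm, floor 5 mm, three sides 27 to 30 mm high, open at its +x end; 0.18 kg. Origin under the centre of the floor, z up. A handle 22 mm wide (y), 20 mm high, 90 mm long sticks out to -x, its middle 32 mm above the underside. Rolls slide from a tilt of 27 to 36 degrees.
- tray_grip (a point): A point of the handle 31 mm behind the tray's rear wall, on the handle's axis. Axes parallel to the tray's.
- tray_lip (a point): Middle of the tray's open end, on the floor's upper face.
- roll_1: Round crusty bread roll with a star on top, 60 mm across, 40 mm high, 0.04 kg; origin at the centre of its flat underside, z up. Starts on the tray. May be absent.
- roll_2: Round crusty bread roll with a star on top, 60 mm across, 40 mm high, 0.04 kg; origin at the centre of its flat underside, z up. Starts on the tray. May be absent.
- roll_3: Round crusty bread roll with a star on top, 60 mm across, 40 mm high, 0.04 kg; origin at the centre of its flat underside, z up. Starts on the tray. May be absent.
- roll_4: Round crusty bread roll with a star on top, 60 mm across, 40 mm high, 0.04 kg; origin at the centre of its flat underside, z up. Starts on the tray. May be absent.
- salt_shaker: Salt shaker, 44 mm across, 90 mm high, rounded top; starts upright on the tray, may be absent. Origin at the centre of its underside, z along its axis upward.
- spice_jar: Spice jar, 41 mm across, 105 mm high, straight sides; starts upright on the tray, may be absent. Origin at the centre of its underside, z along its axis upward.
- caddy: Low wooden condiment caddy, open box 200 (x) x 110 (y) x 25 mm high, walls and floor 6 mm, fixed. Origin at the centre of its underside, z up.

How it is judged:
On the way, in this order (a step that is already met when the one before it is completed fails the run):
1. the stick pushes the catch back through the hole and the lid is let go (value of joint catch above 0.005 m and contact force between stick and catch above 0.5 N), for 0.05 s.
2. the lid stands open (value of joint bin_lid above 1.2 rad), for 0.2 s.
3. the tray is tipped, open end down, over the open bin (angle between tray's own z axis and vertical above 0.5 rad and x of tray_lip in the frame of bread_bin between -0.12 and 0.12 m and y of tray_lip in the frame of bread_bin between -0.13 and 0.13 m and z of tray_lip in the frame of bread_bin between 0.03 and 0.22 m and height (world z) of tray_grip above 0.22 m and value of joint bin_lid above 1 rad), for 0.2 s.
At the end, for the whole second after the job is handed in: All rolls lie in the bread bin; lid shut (within 0.04 rad), catch sprung back (within 3 mm); shaker and jar upright (9 degrees) on the caddy floor; tray level on the worktop (15 mm, 6 degrees); stick lying on the worktop, over 130 mm from the middle of the bin; all at rest (value of joint bin_lid below 0.04 rad and value of joint catch below 0.003 m and x of roll_1 in the frame of bread_bin between -0.1 and 0.1 m and y of roll_1 in the frame of bread_bin between -0.11 and 0.11 m and z of roll_1 in the frame of bread_bin between -0.01 and 0.115 m and linear speed of each of roll_1, roll_2, roll_3, roll_4, salt_shaker, spice_jar, tray, stick below 0.03 m/s and x of roll_2 in the frame of bread_bin between -0.1 and 0.1 m and y of roll_2 in the frame of bread_bin between -0.11 and 0.11 m and z of roll_2 in the frame of bread_bin between -0.01 and 0.115 m and x of roll_3 in the frame of bread_bin between -0.1 and 0.1 m and y of roll_3 in the frame of bread_bin between -0.11 and 0.11 m and z of roll_3 in the frame of bread_bin between -0.01 and 0.115 m and x of roll_4 in the frame of bread_bin between -0.1 and 0.1 m and y of roll_4 in the frame of bread_bin between -0.11 and 0.11 m and z of roll_4 in the frame of bread_bin between -0.01 and 0.115 m and x of salt_shaker in the frame of caddy between -0.094 and 0.094 m and y of salt_shaker in the frame of caddy between -0.049 and 0.049 m and z of salt_shaker in the frame of caddy between -0.005 and 0.018 m and angle between each of salt_shaker, spice_jar's own z axis and vertical below 0.15 rad and x of spice_jar in the frame of caddy between -0.094 and 0.094 m and y of spice_jar in the frame of caddy between -0.049 and 0.049 m and z of spice_jar in the frame of caddy between -0.005 and 0.018 m and angle between tray's own z axis and vertical below 0.1 rad and height (world z) of tray between -0.01 and 0.015 m and height (world z) of stick_grip between -0.01 and 0.05 m and horizontal distance between stick_grip and bread_bin above 0.13 m); the robot touches nothing.
It fails at once if the salt shaker or the spice jar is knocked over (tilted by more than 50 degrees) (angle between any of salt_shaker, spice_jar's own z axis and vertical above 0.87 rad).
It fails at once if a roll, the tray or the stick falls off the worktop (height (world z) of any of roll_1, roll_2, roll_3, roll_4, tray, stick below -0.1 m).
Of roll_1, roll_2, roll_3, roll_4 only 2 to 4 are there at a start; the rules pass over those that are not, and their reading is None.
Of salt_shaker, spice_jar only 1 to 2 are there at a start; the rules pass over those that are not, and their reading is None.
At some moment in a run one of stick, roll_1, roll_2, roll_3, roll_4 may be knocked a few centimetres aside while the robot is not near it.
It also fails if it takes over 208 s, if anything falls off the work surface, if the arm or the gripper's body presses on something with over 40 N, if the wrist force passes 120 N, or if a joint passes its speed limit or range.

### The arm

A 6-joint arm with a two-finger parallel gripper is mounted at the origin on a cart in front of the work surface, level with it; the furniture and walls round the work are solid. World frame = base frame: x ahead of the robot, y to its left, z up, the work surface at z = 0. Lengths are in m, angles in rad, forces in N, time in s.
With the tool pointing down it reaches from about 0.3 to 0.775 m from the base axis. Payload 14.6 kg.
Tool frame: the origin (TCP) lies between the finger pads; the fingertips stand 14 mm ahead of it and the grasp point (between the pads) lies 5 mm behind it; z points along the fingers, y is the line along which they close (so a half turn about z gives the same grasp; the last joint's range is limited). The gripper opens to 94 mm and grips with 3 to 60 N. Pads are 16 mm wide; open, the fingers measure 119 mm over their backs; the gripper's body (75 mm by 177 mm) begins 78 mm behind the grasp point.
Start: joints at [-1.357, 0.3, 1.521, -0, 1.321, -0.067], TCP at [0.152, -0.528, 0.219] pointing down, gripper open.
Joint ranges: [-3.03, 3.03], [-0.79, 2.21], [0.23, 2.52], [-1.04, 4.18], [0, 3.07], [-2.55, 2.55]. Speed limits (rad/s): [2.22, 2.22, 2.57, 3.14, 3.14, 3.14].

### API

Orientations are given as [roll, pitch, yaw] about the fixed x, y, z axes, in that order (R = Rz(yaw) Ry(pitch) Rx(roll)).
In Python, from station import ctrl gives the robot as it stands. The module is installed in compiled form; this text tells all that it offers.
- The arm moves only by the tool move_arm, never from a script. Its argument "targets" is a list of rows, each a list of 7 numbers: the opening, from -1 (shut) to 1 (fully open), then the shift along the tool's x, y, z in units of 50 mm (1.0 is 50 mm), then the turn, a rotation vector about the tool's x, y, z in rad. A call has 1 to 12 rows; each row is the pose to reach, as a shift and turn from the pose commanded when the call began, along the tool's axes at that moment; what a row does not reach only later rows make up. A row lasts 1/10 s, in which the tool goes at most 50 mm and 8.59 degrees, less where a joint would pass 70% of its speed; a pose out of reach is approached as far as the arm can. A call with a gripper value outside its range is refused whole. The fingers move at their own pace and stop on an object; "grip_force" is the grip in N (left out, the last holds). Time passes only in rows, so rows that repeat a pose let the fingers close. It gives the time, the measured TCP pose, the force, the opening and the grip force at its end, in the units of the state.
- ctrl.get_obs(): the state, without advancing time (a new reading comes with each control period).
- ctrl.camera(name): name is "scene" or "side" or "wrist"; returns (picture, depth): 400x640x3 uint8, red, green, blue; 400x640 float32, m along the optical axis (not along the pixel's ray), 0 where there is no reading.
- ctrl.camera_params(name): a dict with "intrinsics" (3x3 intrinsics, pixels), "rvec" (rotation vector, rad) and "tvec" (3), from world to camera coordinates, as OpenCV has them; the wrist camera has in their place "T_tool_cam" (4x4, takes a point from camera to tool coordinates, whose origin is the TCP and whose axes are the flange's). Camera axes: x right, y down, z forward; pixel columns grow to the right and rows downward; lengths in m; the calibration is good to about 2 mm. A picture is of the moment at which its call begins: read the wrist's pose just before it. camera_params takes no time and is no camera call.
- ctrl.hand_in(): hands the job in; it is judged then, once.
Trained networks look in the newest picture that a camera, given by its name, has taken for a name from the list of things; names that differ only in an ending like _2 or _b are one class to them, and where a whole thing is asked for, a point or a joint stands for the part that bears it (a point fixed in the world has none). Each returns a list of dicts, best first, with "score" (0 to 1); they miss things now and then, are a little off and sometimes report something else, mostly with a low value. They report only what shows in the picture. A call takes as long as a camera call.
- ctrl.cut_out(camera, target): "region" (400x640 bool, what is visible of it) and "point" ([column, row] in pixels, amid what is visible of it).
- ctrl.tip_of(camera, target): "point" ([column, row] in pixels: a listed point, or the origin of a listed thing).
The state is a dict: "time_s": time; "qpos": joint angles; "joint_vel": joint speeds; "tau": joint torques, N m; "ee_pos": TCP position; "eef_rot": TCP orientation; "force": force on the tool from outside, world axes, zero at the start; "moment": the same for the moment, N m; "grip_width": finger opening in m; "grip_force": force on a finger pad.
Only numpy, scipy, OpenCV 4.12 (cv2) and the standard library are available. Lean on these libraries where they do the work, as an engineer would, in place of code of your own. Each camera call takes 0.05 s, during which the arm holds its last target. There are 200 camera calls.

## Working session

There is one attempt and no reset: what is moved stays moved. The work goes in short steps, Python scripts to look and compute and a tool call to move; the robot and the scene stay as the last step left them, time stands still between calls to the robot, and variables do not carry over. Pictures are saved under pics/ and viewed, at most 14 in all, crops included, and the job is handed in when it is done.

Besides the shell and the picture viewer there is one more tool, called after "Request:" by a JSON object that holds its "fn" and its "kwargs", one argument or row to a line. move_arm: Moves the arm, as the interface text tells. Its arguments: {"type":"object","properties":{"targets":{"type":"array"},"grip_force":{"type":"number"}},"required":["targets"]}

```bash
mkdir -p pics; cat > h.py <<'E'
import numpy as np, cv2
from scipy.spatial.transform import Rotation as R
from station import ctrl
def tcp():
    o=ctrl.get_obs(); T=np.eye(4); T[:3,:3]=R.from_euler('xyz',o['eef_rot']).as_matrix(); T[:3,3]=o['ee_pos']; return T
def cam(name):
    Tt=tcp(); im,d=ctrl.camera(name); p=ctrl.camera_params(name); K=np.array(p['intrinsics'])
    if name=='wrist': T=Tt@np.array(p['T_tool_cam'])
    else:
        W=np.eye(4); W[:3,:3]=cv2.Rodrigues(np.array(p['rvec'],float))[0]; W[:3,3]=np.ravel(p['tvec']); T=np.linalg.inv(W)
    return im,d,K,T
def cloud(d,K,T):
    v,u=np.mgrid[:400,:640]; P=np.stack([(u-K[0,2])/K[0,0]*d,(v-K[1,2])/K[1,1]*d,d,np.ones_like(d)],-1)@T.T
    P=P[...,:3]; P[d<=0]=np.nan; return P
def at_z(px,K,T,z):
    r=T[:3,:3]@np.array([(px[0]-K[0,2])/K[0,0],(px[1]-K[1,2])/K[1,1],1]); o=T[:3,3]; return o+r*(z-o[2])/r[2]
def save(n,im): cv2.imwrite(f'pics/{n}.png',cv2.cvtColor(im,cv2.COLOR_RGB2BGR))
def goto(pos,rpy=None):
    "relative tool move: shift units(50mm), rotvec"
    o=ctrl.get_obs(); T=tcp(); s=T[:3,:3].T@(np.array(pos)-T[:3,3])/0.05
    r=np.zeros(3) if rpy is None else R.from_matrix(T[:3,:3].T@R.from_euler('xyz',rpy).as_matrix()).as_rotvec()
    print('shift',s.round(3),'rot',r.round(3))
E
cat > a.py <<'E'
from h import *
np.set_printoptions(precision=3,suppress=True)
print(ctrl.get_obs())
for c in ['scene','side']:
    im,d,K,T=cam(c); save(c+'0',im); P=cloud(d,K,T); print(c,'cam at',T[:3,3])
    for n in ['bread_bin','stick','tray','roll_1','salt_shaker','spice_jar','caddy']:
        for r in ctrl.cut_out(c,n)[:5]:
            if r['score']<.3: continue
            q=P[r['region']]; q=q[~np.isnan(q[:,0])]
            print(c,n,round(r['score'],2),r['point'],len(q),np.median(q,0),np.percentile(q,2,0),np.percentile(q,98,0))
    for n in ['catch_hole','stick_grip','stick_tip','tray_grip','tray_lip','lid_front','bread_bin','caddy']:
        for r in ctrl.tip_of(c,n)[:1]:
            z={'catch_hole':.072,'stick_grip':.011,'stick_tip':.011,'tray_grip':.032,'tray_lip':.005,'lid_front':.13}.get(n,0)
            print(c,'pt',n,round(r['score'],2),r['point'],at_z(r['point'],K,T,z))
E
python3 a.py
```

```text
{'time_s': 0.0, 'qpos': array([-1.357,  0.3  ,  1.522, -0.   ,  1.321, -0.067]), 'joint_vel': array([ 0.   , -0.001, -0.001,  0.001, -0.003,  0.   ]), 'tau': array([ -0.001, -53.181, -35.274,   0.071,   0.024,  -0.   ]), 'ee_pos': array([ 0.152, -0.528,  0.219]), 'eef_rot': array([-3.14 , -0.   ,  0.281]), 'force': array([0.388, 0.281, 0.301]), 'moment': array([-0.007,  0.003, -0.002]), 'grip_force': 0.0, 'grip_width': 0.09385259010384622}
scene cam at [-0.586 -0.846  0.71 ]
scene bread_bin 0.98 [402.7, 241.6] 2583 [ 0.488 -0.4    0.069] [ 0.442 -0.494  0.004] [ 0.675 -0.23   0.133]
scene bread_bin 0.55 [282.8, 208.3] 245 [0.528 0.107 0.046] [0.516 0.096 0.002] [0.582 0.163 0.091]
scene stick 0.63 [293.6, 237.1] 193 [ 0.407 -0.045  0.014] [ 0.372 -0.069 -0.002] [0.483 0.003 0.024]
scene tray 0.57 [276.2, 223.4] 658 [0.463 0.041 0.018] [ 0.364 -0.017  0.001] [0.623 0.159 0.042]
scene roll_1 0.61 [310.5, 206.5] 103 [0.61  0.05  0.033] [0.596 0.037 0.011] [0.63  0.082 0.045]
scene roll_1 0.47 [298.2, 212.1] 140 [0.549 0.033 0.032] [0.513 0.014 0.005] [0.608 0.111 0.044]
scene roll_1 0.4
[... 1788 characters left out ...]
57 0.154 0.092]
side salt_shaker 0.53 [352.8, 261.6] 7599 [ 0.577 -0.363  0.13 ] [ 0.463 -0.481  0.123] [ 0.698 -0.229  0.133]
side caddy 0.68 [277.8, 162.5] 1084 [0.427 0.361 0.007] [ 0.333  0.295 -0.   ] [0.525 0.41  0.024]
side pt catch_hole 0.64 [310.1, 232.2] [ 0.505 -0.178  0.072]
side pt stick_grip 0.5 [268.0, 221.3] [ 0.396 -0.034  0.011]
side pt stick_tip 0.79 [302.8, 227.1] [ 0.493 -0.069  0.011]
side pt tray_grip 0.67 [276.2, 199.5] [0.42  0.048 0.032]
side pt tray_lip 0.84 [349.6, 197.3] [0.65  0.091 0.005]
side pt lid_front 0.66 [309.2, 229.8] [ 0.498 -0.248  0.13 ]
side pt bread_bin 0.86 [350.1, 302.0] [ 0.584 -0.352 -0.   ]
side pt caddy 0.84 [278.8, 163.5] [0.43  0.349 0.   ]
```

View pics/scene0.png

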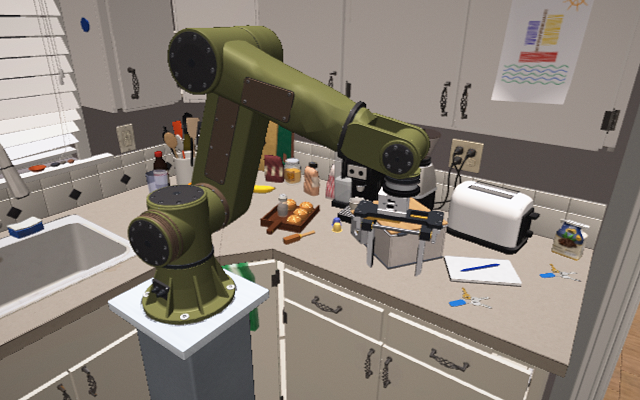

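View pics/side0.png

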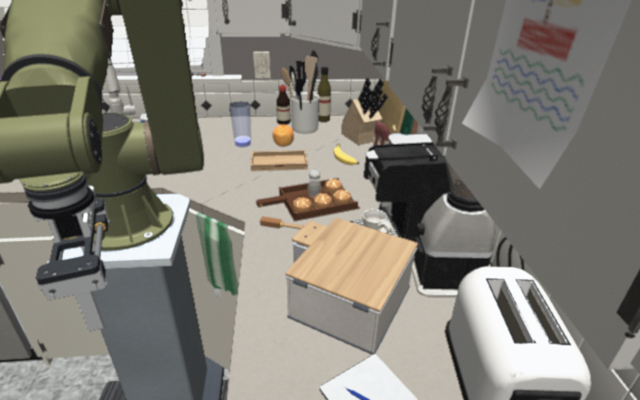

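```bash
cat > b.py <<'E'
from h import *
np.set_printoptions(precision=4,suppress=True)
im,d,K,T=cam('side'); P=cloud(d,K,T)
def rect(m,n):
    q=P[m][:,:2].astype(np.float32); q=q[~np.isnan(q[:,0])]
    r=cv2.minAreaRect(q); print(n,len(q),r)
z=P[...,2]; x=P[...,0]; y=P[...,1]
rect((z>.124)&(z<.136)&(y<-.15),'lid')
rect((z>.124)&(z<.136)&(y<-.15)&(x>.5),'lid x>.5')
rect((z>.017)&(z<.028)&(y>.25)&(x<.6)&(x>.25),'caddy')
rect((z>.018)&(z<.026)&(y>-.1)&(y<-.02)&(x<.44)&(x>.36),'stickhandle')
rect((z>.004)&(z<.026)&(y>-.1)&(y<-.022)&(x<.5)&(x>.36),'stick')
for n in ['salt_shaker','spice_jar']:
  for r in ctrl.cut_out('side',n)[:2]: 
    q=P[r['region']];print(n,r['score'],r['point'],np.nanmax(q[:,2]))
m=(z>.038)&(z<.047)&(x<.47)&(y>0)&(y<.2); rect(m,'handle')
m=(z>.08)&(z<.12)&(y>0)&(x>.45)&(x<.7); rect(m,'tall')
E
python3 b.py
```

```text
lid 8826 ((0.6876423358917236, -0.4612340033054352), (0.45132482051849365, 0.5807034969329834), 12.857271194458008)
lid x>.5 7838 ((0.7123349905014038, -0.45559802651405334), (0.4006696045398712, 0.5807034969329834), 12.857269287109375)
caddy 519 ((0.42298808693885803, 0.5618577003479004), (0.5554436445236206, 0.3144904673099518), 81.8770523071289)
stickhandle 90 ((0.4047163128852844, -0.04234021157026291), (0.026939166709780693, 0.0639866292476654), 70.19711303710938)
stick 280 ((0.4351389408111572, -0.03938332572579384), (0.04968338459730148, 0.12210807204246521), 78.24259948730469)
salt_shaker 0.67 [317.3, 184.4] 0.09377991857731616
salt_shaker 0.65 [352.8, 262.9] 0.1351209405606295
spice_jar 0.19 [301.1, 207.0] 0.04485164287798715
handle 136 ((0.26222944259643555, 0.03013531304895878), (0.37583452463150024, 0.03564569354057312), 3.443014621734619)
tall 636 ((0.5749455690383911, 0.4691654443740845), (0.7517638206481934, 0.24992109835147858), 89.99469757080078)
```

The side view shows the bin with its closed lid (350,265), tab at (308,232), the stick (285,224) with handle left and the tray (310,200) carrying four rolls and the salt shaker. No spice jar is on the tray, and the caddy is at (279,160). I'll move the wrist camera above the stick and tray.

Request:
{"fn": "move_arm", "kwargs": {
  "targets": [
    [1,7.0,-7.4,-3.6,0,0,0],
    [1,7.0,-7.4,-3.6,0,0,0],
    [1,7.0,-7.4,-3.6,0,0,0],
    [1,7.0,-7.4,-3.6,0,0,0],
    [1,7.0,-7.4,-3.6,0,0,0.0],
    [1,7.0,-7.4,-3.6,0,0,0],
    [1,7.0,-7.4,-3.6,0,0,0],
    [1,7.0,-7.4,-3.6,0,0,0],
    [1,7.0,-7.4,-3.6,0,0,0],
    [1,7.0,-7.4,-3.6,0,0,0],
    [1,7.0,-7.4,-3.6,0,0,0],
    [1,7.0,-7.4,-3.6,0,0,0]
  ]
}}

```text
time_s: 2.95
ee_pos: [0.3875, -0.0729, 0.4009]
eef_rot: [3.141, -0.002, 0.286]
force: [-0.2, -0.6, -0.2]
grip_width: 0.094
grip_force: 0.0
```

```bash
cat > c.py <<'E'
from h import *
np.set_printoptions(precision=4,suppress=True)
o=ctrl.get_obs(); print(o['time_s'],o['ee_pos'],o['eef_rot'],o['qpos'])
im,d,K,T=cam('wrist'); save('wrist1',im); P=cloud(d,K,T); print('cam',T[:3,3],T[:3,2],ctrl.camera_params('wrist')['T_tool_cam'])
for n in ['stick','tray','roll_1','salt_shaker','spice_jar','bread_bin']:
    for r in ctrl.cut_out('wrist',n)[:4]:
        if r['score']<.3: continue
        q=P[r['region']]; q=q[~np.isnan(q[:,0])]
        print(n,round(r['score'],2),r['point'],len(q),np.median(q,0),cv2.minAreaRect(q[:,:2].astype(np.float32)))
for n in ['catch_hole','stick_grip','stick_tip','tray_grip','tray_lip','lid_front','bread_bin','tray','salt_shaker','roll_1']:
    for r in ctrl.tip_of('wrist',n)[:4]:
        if r['score']<.3: continue
        z={'catch_hole':.072,'stick_grip':.011,'stick_tip':.011,'tray_grip':.032,'tray_lip':.005,'lid_front':.13}.get(n,0.005)
        print('pt',n,round(r['score'],2),r['point'],at_z(r['point'],K,T,z))
E
python3 c.py
```

```text
2.95 [ 0.3875 -0.0729  0.4009] [ 3.1408 -0.0023  0.2857] [-0.2793 -0.1351  1.5791  0.0005  1.6952  1.0059]
cam [ 0.4547 -0.0533  0.5668] [-0.2338 -0.0698 -0.9698] [[-0.0006 -0.9692 -0.2463  0.0704]
 [ 1.     -0.0007  0.0003  0.0003]
 [-0.0005 -0.2463  0.9692 -0.1657]
 [ 0.      0.      0.      1.    ]]
stick 0.7 [310.3, 142.0] 635 [ 0.4229 -0.046   0.0207] ((0.4344327449798584, -0.04973745718598366), (0.02394787408411503, 0.12410162389278412), 68.69181060791016)
tray 0.86 [259.9, 68.4] 6861 [0.511  0.0835 0.0059] ((0.49276795983314514, 0.06696333736181259), (0.27739793062210083, 0.1690157949924469), 16.59018898010254)
roll_1 0.95 [284.1, 51.2] 1037 [0.5567 0.0405 0.0381] ((0.5585238337516785, 0.04365408048033714), (0.055863361805677414, 0.05838696286082268), 0.07497064024209976)
roll_1 0.82 [283.5, 9.8] 819 [0.6099 0.0576 0.0364] ((0.6108642220497131, 0.059700675308704376), (0.03579150140285492, 0.05665438994765282), 20.01494598388672)
roll_1 0.79 [286.0, 86.6] 962 [0.4966 0.0232 0.0378] ((0.49721914529800415, 0.027837861329317093), (0.062247876077890396, 0.057369619607925415), 80.43
[... 811 characters left out ...]
1268482208252), 56.222652435302734)
pt catch_hole 0.65 [437.6, 146.8] [ 0.4781 -0.2493  0.072 ]
pt stick_grip 0.73 [305.0, 152.6] [ 0.4002 -0.0364  0.011 ]
pt stick_tip 0.84 [336.3, 104.8] [ 0.4993 -0.068   0.011 ]
pt tray_grip 0.62 [263.4, 129.8] [0.4202 0.0452 0.032 ]
pt lid_front 0.71 [464.9, 136.4] [ 0.5006 -0.2592  0.13  ]
pt bread_bin 0.95 [496.1, 102.0] [ 0.5872 -0.3487  0.005 ]
pt bread_bin 0.5 [241.8, 8.4] [0.6045 0.1328 0.005 ]
pt tray 0.8 [265.5, 51.2] [0.5509 0.0782 0.005 ]
pt tray 0.56 [286.0, 50.3] [0.5625 0.0438 0.005 ]
pt salt_shaker 0.61 [245.0, 49.2] [0.5438 0.1136 0.005 ]
pt roll_1 0.75 [282.8, 53.0] [0.5567 0.0481 0.005 ]
pt roll_1 0.62 [282.4, 9.2] [0.6229 0.0659 0.005 ]
```

```bash
cat > d.py <<'E'
from h import *
np.set_printoptions(precision=4,suppress=True)
def fit(c):
    im,d,K,T=cam(c); P=cloud(d,K,T)
    m=((P[...,2]>.122)&(P[...,2]<.14)&(P[...,1]<-.2)&(P[...,1]>-.55)&(P[...,0]>.4)&(P[...,0]<.75)).astype(np.uint8)
    n,l,s,_=cv2.connectedComponentsWithStats(cv2.morphologyEx(m,cv2.MORPH_OPEN,np.ones((3,3))))
    k=1+np.argmax(s[1:,4]); m=l==k
    q=P[m]; print(c,len(q),np.median(q[:,2]))
    g=np.zeros((400,400),np.uint8) # 1mm grid x .4-.8 (row), y -.6..-.2 (col)
    ii=((q[:,0]-.4)*1000).astype(int); jj=((q[:,1]+.6)*1000).astype(int); g[ii,jj]=255
    g=cv2.morphologyEx(g,cv2.MORPH_CLOSE,np.ones((7,7)))
    body=cv2.morphologyEx(g,cv2.MORPH_OPEN,np.ones((110,110)))
    for nm,gg in (('all',g),('body',body)):
        p=np.argwhere(gg>0).astype(np.float32)/1000+np.float32([.4,-.6]); r=cv2.minAreaRect(p); print(nm,len(p),r,'\n',cv2.boxPoints(r))
    cv2.imwrite(f'pics/g_{c}.png',g)
for c in ('side','wrist'): fit(c)
E
python3 d.py
```

```text
side 7549 0.13019175358701107
all 48397 ((0.5641884207725525, -0.3403130769729614), (0.22969861328601837, 0.25085335969924927), 56.441043853759766) 
 [[ 0.3962 -0.3667]
 [ 0.6052 -0.5054]
 [ 0.7322 -0.3139]
 [ 0.5232 -0.1753]]
body 37034 ((0.5864999890327454, -0.343500018119812), (0.21299999952316284, 0.1889999806880951), 90.0) 
 [[ 0.492 -0.45 ]
 [ 0.681 -0.45 ]
 [ 0.681 -0.237]
 [ 0.492 -0.237]]
wrist 25371 0.13171059514904432
all 47938 ((0.5644476413726807, -0.34039306640625), (0.232432022690773, 0.25356224179267883), 55.84031295776367) 
 [[ 0.3943 -0.3654]
 [ 0.6041 -0.5077]
 [ 0.7346 -0.3154]
 [ 0.5248 -0.173 ]]
body 37885 ((0.5869999527931213, -0.3395000398159027), (0.19199994206428528, 0.2149999737739563), -0.0) 
 [[ 0.491 -0.232]
 [ 0.491 -0.447]
 [ 0.683 -0.447]
 [ 0.683 -0.232]]
```

View pics/wrist1.png

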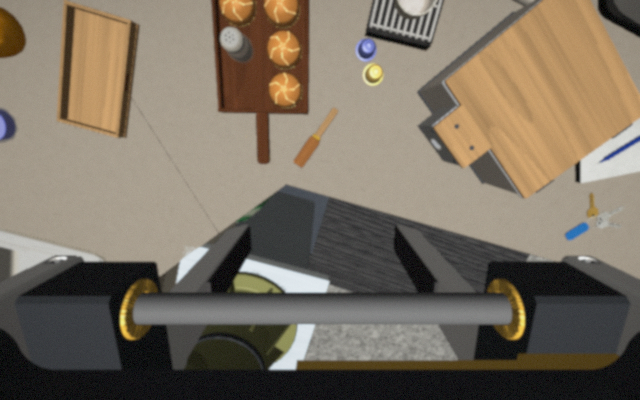

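```bash
cat > e.py <<'E'
from h import *
from scipy.optimize import minimize
np.set_printoptions(precision=4,suppress=True)
def rectin(q,x0,x1,y0,y1): # signed dist to rect (neg inside)
    c=np.array([(x0+x1)/2,(y0+y1)/2]); h=np.array([(x1-x0)/2,(y1-y0)/2]); a=np.abs(q-c)-h
    return np.minimum(a.max(1),0)+np.linalg.norm(np.maximum(a,0),axis=1)
for c in ('side','wrist'):
    g=cv2.imread(f'pics/g_{c}.png',0)>0
    X=np.stack(np.meshgrid(np.arange(400),np.arange(400),indexing='ij'),-1).reshape(-1,2)/1000+[.4005,-.5995]; G=g.ravel()
    X=X[::3];G=G[::3]
    def f(p):
        cs,sn=np.cos(p[2]),np.sin(p[2]); q=(X-p[:2])@np.array([[cs,-sn],[sn,cs]])
        s=np.minimum(rectin(q,-.102,.102,-.110,.114),rectin(q,-.15,-.098,-.01,.07))
        w=1/(1+np.exp(s/.001)); return np.abs(w-G).sum()
    best=min((minimize(f,[.585,-.345,y],method='Nelder-Mead',options=dict(initial_simplex=[[.585,-.345,y],[.6,-.345,y],[.585,-.33,y],[.585,-.345,y+.15]])) for y in (-.75,-.6,-.5)),key=lambda r:r.fun)
    p=best.x; cs,sn=np.cos(p[2]),np.sin(p[2]); M=np.array([[cs,-sn],[sn,cs]])
    print(c,p,best.fun,G.sum(),'hole',p[:2]+M@[-.146,.03],'tab',p[:2]+M@[-.124,.03])
E
python3 e.py
```

```text
side [ 0.5838 -0.3541 -0.5916] 696.4206622658196 16131 hole [ 0.4794 -0.2478] tab [ 0.4977 -0.26  ]
wrist [ 0.5842 -0.3521 -0.6032] 1048.6270938848108 15975 hole [ 0.481  -0.2446] tab [ 0.4991 -0.2571]
```

Wrist view: stick (315,138), tray (262,55) with handle (263,135), bin tab (460,135), and the hole on the face near (437,147). The two bin fits agree at (0.584,-0.353), yaw -0.597. Next I go over the stick.

```bash
python3 -c "
from h import *
goto([.403,-.037,.1],[np.pi,0,-.35])"
```

```text
shift [ 0.539 -0.654  5.989] rot [-0.     0.     0.631]
```

Request:
{"fn": "move_arm", "kwargs": {
  "targets": [
    [0.2,0.54,-0.65,6,0,0,0.63],
    [0.2,0.54,-0.65,6,0,0,0.63],
    [0.2,0.54,-0.65,6,0,0,0.63],
    [0.2,0.54,-0.65,6,0,0,0.63],
    [0.2,0.54,-0.65,6,0,0,0.63],
    [0.2,0.54,-0.65,6,0,0,0.63],
    [0.2,0.54,-0.65,6,0,0,0.63],
    [0.2,0.54,-0.65,6,0,0,0.63],
    [0.2,0.54,-0.65,6,0,0,0.63],
    [0.2,0.54,-0.65,6,0,0,0.63]
  ],
  "grip_force": 40
}}

```text
time_s: 4.9
ee_pos: [0.4042, -0.0377, 0.1016]
eef_rot: [-3.141, -0.004, -0.349]
force: [-0.1, -0.8, -0.4]
grip_width: 0.0564
grip_force: 0.0
```

```bash
cat > f.py <<'E'
from h import *
np.set_printoptions(precision=4,suppress=True)
im,d,K,T=cam('wrist'); save('wrist2',im); P=cloud(d,K,T); Tt=tcp(); print(Tt[:3,3])
for r in ctrl.cut_out('wrist','stick')[:2]:
    q=P[r['region']]; q=q[~np.isnan(q[:,0])]; h=q[q[:,2]>.0175]
    for k in (q,h): print(round(r['score'],2),len(k),cv2.minAreaRect(k[:,:2].astype(np.float32)))
for n in ['stick_grip','stick_tip']:
    for r in ctrl.tip_of('wrist',n)[:2]: print(n,r['score'],r['point'],at_z(r['point'],K,T,.011))
E
python3 f.py
```

```text
[ 0.404  -0.0376  0.1013]
0.62 2658 ((0.43490496277809143, -0.04811948910355568), (0.02133542113006115, 0.1239144504070282), 71.7594223022461)
0.62 1749 ((0.43435239791870117, -0.047937385737895966), (0.02133542113006115, 0.12275082617998123), 71.7594223022461)
stick_grip 0.97 [321.5, 207.0] [ 0.4035 -0.0376  0.011 ]
stick_tip 0.9 [317.8, 97.4] [ 0.4938 -0.0673  0.011 ]
```

View pics/wrist2.png

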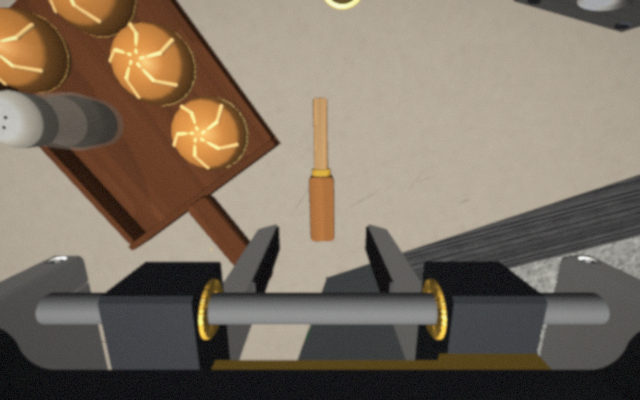

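Stick handle (321,207) is centred between the fingers. Descend and grip.

Request:
{"fn": "move_arm", "kwargs": {
  "targets": [
    [0.1,0,0,0.9,0,0,0],
    [0.1,0,0,1.66,0,0,0],
    [0.1,0,0,1.66,0,0,0],
    [0.1,0,0,1.66,0,0,0],
    [-1,0,0,1.66,0,0,0],
    [-1,0,0,1.66,0,0,0],
    [-1,0,0,1.66,0,0,0],
    [-1,0,0,1.66,0,0,0],
    [-1,0,0,0.0,0,0,0],
    [-1,0,0,-0.4,0,0,0],
    [-1,0,0,-0.4,0,0,0]
  ],
  "grip_force": 40
}}

```text
time_s: 6.2
ee_pos: [0.4054, -0.0376, 0.1245]
eef_rot: [-3.14, -0.008, -0.349]
force: [-0.3, -0.2, -1.0]
grip_width: 0.0216
grip_force: 39.9
```

```bash
cat > g.py <<'E'
from h import *
np.set_printoptions(precision=4,suppress=True)
im,d,K,T=cam('wrist'); save('wrist3',im); P=cloud(d,K,T); Tt=tcp(); I=np.linalg.inv(Tt)
for r in ctrl.cut_out('wrist','stick')[:1]:
    q=P[r['region']]; q=q[~np.isnan(q[:,0])]; q=q@I[:3,:3].T+I[:3,3]
    q=q[(abs(q[:,1])<.02)&(q[:,0]>.005)]; print(r['score'],len(q),np.percentile(q,[1,99],axis=0))
    for a in np.arange(.01,.11,.01):
        k=q[abs(q[:,0]-a)<.004]
        if len(k)>3: print(a,np.median(k,0),np.percentile(k[:,2],5))
for r in ctrl.tip_of('wrist','stick_tip')[:2]: print(r['score'],r['point'])
# bin frame -> where to put TCP so that tip is 25 mm before hole
print(Tt[:3,3])
E
python3 g.py
```

```text
0.86 4066 [[ 0.0057 -0.0093 -0.0087]
 [ 0.0954  0.0106  0.0025]]
0.01 [ 0.0101  0.0011 -0.0074] -0.008469752998406483
0.02 [ 0.0201  0.0006 -0.0074] -0.008542465714098849
0.03 [ 0.0301  0.0006 -0.0062] -0.008206057879550765
0.04 [ 0.0391  0.     -0.0021] -0.004885729684384063
0.05 [ 0.05    0.     -0.0018] -0.0032845617836574485
0.060000000000000005 [ 0.06    0.     -0.0019] -0.003139992118790777
0.06999999999999999 [ 0.07    0.     -0.0018] -0.0033319686176895777
0.08 [ 0.0801  0.0001 -0.0019] -0.003434418249818158
0.09 [ 0.0903  0.0001 -0.002 ] -0.0034606951584221597
0.09999999999999999 [ 0.0964  0.0017 -0.0013] -0.0024946177506704526
0.97 [320.6, 75.8]
0.27 [122.5, 124.7]
[ 0.4045 -0.0375  0.1223]
```

```bash
python3 -c "
from h import *
goto([.380,-.179,.077],[np.pi,0,-.597])"
```

```text
shift [0.541 2.822 0.843] rot [-0.    -0.     0.248]
```

Request:
{"fn": "move_arm", "kwargs": {
  "targets": [
    [-1,0.54,2.82,0.84,0,0,0.25],
    [-1,0.54,2.82,0.84,0,0,0.25],
    [-1,0.54,2.82,0.84,0,0,0.25],
    [-1,0.54,2.82,0.84,0,0,0.25],
    [-1,0.54,2.82,0.84,0,0,0.25],
    [-1,0.54,2.82,0.84,0,0,0.25],
    [-1,0.54,2.82,0.84,0,0,0.25]
  ]
}}

```text
time_s: 7.05
ee_pos: [0.3805, -0.1779, 0.0774]
eef_rot: [-3.142, 0.0, -0.597]
force: [0.9, 0.5, -1.0]
grip_width: 0.0217
grip_force: 39.9
```

```bash
cat > k.py <<'E'
from h import *
np.set_printoptions(precision=4,suppress=True)
Tt=tcp(); I=np.linalg.inv(Tt); print(Tt[:3,3],ctrl.get_obs()['eef_rot'])
for c in ('wrist','side','scene'):
    im,d,K,T=cam(c); save(c+'4',im); P=cloud(d,K,T)
    for n,z in (('catch_hole',.072),('stick_tip',.072)):
        for r in ctrl.tip_of(c,n)[:1]:
            w=at_z(r['point'],K,T,z); u,v=np.round(r['point']).astype(int); print(c,n,round(r['score'],2),r['point'],w,'tool',I[:3,:3]@w+I[:3,3],'depth pt',P[v,u])
    if c=='wrist':
        # box/tab front edge in tool frame; dowel
        Q=P@I[:3,:3].T+I[:3,3]; m=(P[...,2]>.122)&(P[...,2]<.14)&(Q[...,0]>.08)&(Q[...,0]<.19)&(abs(Q[...,1])<.07)
        q=Q[m]; e=[]
        for y in np.arange(-.06,.06,.005):
            k=q[abs(q[:,1]-y)<.002]
            if len(k): print(round(y,3),k[:,0].min().round(4),end='; ')
E
python3 k.py
```

```text
[ 0.3805 -0.1779  0.0774] [-3.1415  0.0003 -0.5973]
wrist catch_hole 0.82 [318.8, 27.8] [ 0.4811 -0.2454  0.072 ] tool [ 0.1212 -0.0008  0.0053] depth pt [ 0.4839 -0.2472  0.0603]
wrist stick_tip 0.59 [318.5, 76.0] [ 0.4617 -0.2318  0.072 ] tool [ 0.0975 -0.0011  0.0053] depth pt [ 0.4715 -0.2371  0.0008]
side catch_hole 0.76 [301.4, 251.0] [ 0.4798 -0.2508  0.072 ] tool [0.1231 0.0045 0.0053] depth pt [ 0.477  -0.2897  0.1033]
side stick_tip 0.65 [293.3, 245.3] [ 0.4616 -0.2278  0.072 ] tool [ 0.0952 -0.0043  0.0053] depth pt [ 0.4597 -0.2791  0.1128]
scene catch_hole 0.74 [302.4, 203.9] [0.5509 0.027  0.072 ] tool [ 0.0257 -0.2652  0.0054] depth pt [0.6059 0.0711 0.0402]
scene stick_tip 0.57 [294.6, 225.3] [ 0.3955 -0.0591  0.072 ] tool [-0.0544 -0.1066  0.0054] depth pt [ 0.4656 -0.0048  0.0282]
```

View pics/wrist4.png

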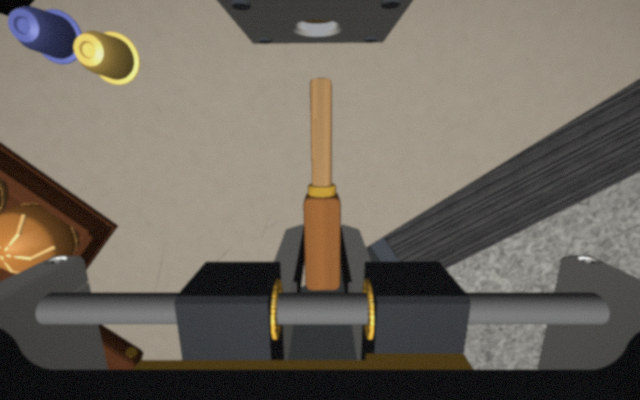

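Stick tip (320,78) lines up with the hole (319,28), with about 25 mm between them. Push, then withdraw.

Request:
{"fn": "move_arm", "kwargs": {
  "targets": [
    [-1,0.3,0,0,0,0,0],
    [-1,0.5,0,0,0,0,0],
    [-1,0.7,0,0,0,0,0],
    [-1,0.8,0,0,0,0,0],
    [-1,0.85,0,0,0,0,0],
    [-1,0.85,0,0,0,0,0],
    [-1,0.85,0,0,0,0,0],
    [-1,0.85,0,0,0,0,0]
  ]
}}

```text
time_s: 8.3
ee_pos: [0.4148, -0.2025, 0.0772]
eef_rot: [3.142, 0.001, -0.599]
force: [-4.2, 2.3, 1.0]
grip_width: 0.0214
grip_force: 39.9
```

```bash
python3 -c "
from h import *
im,d,K,T=cam('side'); save('side5',im)"
```

```text
(no output)
```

View pics/side5.png

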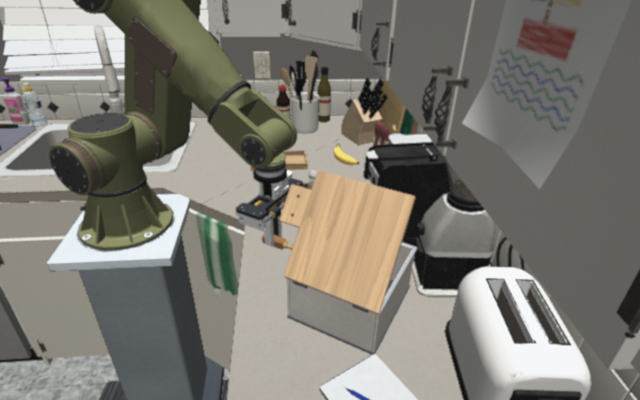

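The lid is springing up, about halfway in the side view. Withdraw and take the stick back to its place.

Request:
{"fn": "move_arm", "kwargs": {
  "targets": [
    [-1,-0.5,0,0,0,0,0],
    [-1,-1.0,0,0,0,0,0],
    [-1,-1.2,0,0,0,0,0],
    [-1,-1.2,0,0,0,0,0],
    [-1,-1.2,0,0,0,0,0]
  ]
}}

```text
time_s: 8.85
ee_pos: [0.3667, -0.1697, 0.0779]
eef_rot: [-3.141, -0.002, -0.599]
force: [0.5, 0.3, -0.9]
grip_width: 0.0218
grip_force: 39.9
```

```bash
python3 -c "
from h import *
goto([.408,-.07,.05],[np.pi,0,-.40])"
```

```text
shift [-0.443 -2.112  0.557] rot [ 0.    -0.002 -0.199]
```

Request:
{"fn": "move_arm", "kwargs": {
  "targets": [
    [-1,-0.44,-2.1,0.5,0,0,-0.2],
    [-1,-0.44,-2.1,0.5,0,0,-0.2],
    [-1,-0.44,-2.1,0.5,0,0,-0.2],
    [-1,-0.44,-2.1,0.5,0,0,-0.2],
    [-1,-0.44,-2.1,1.16,0,0,-0.2],
    [-1,-0.44,-2.1,1.16,0,0,-0.2],
    [-1,-0.44,-2.1,1.16,0,0,-0.2],
    [-0.1,-0.44,-2.1,1.16,0,0,-0.2],
    [-0.1,-0.44,-2.1,1.16,0,0,-0.2],
    [-0.1,-0.44,-2.1,0,0,0,-0.2],
    [0.4,-0.44,-2.1,-2,0,0,-0.2],
    [0.4,-0.44,-2.1,-2.5,0,0,-0.2]
  ]
}}

```text
time_s: 10.05
ee_pos: [0.4063, -0.07, 0.1718]
eef_rot: [-3.142, -0.0, -0.399]
force: [0.4, -0.8, 0.3]
grip_width: 0.0551
grip_force: 0.0
```

```bash
python3 -c "
from h import *
print(ctrl.get_obs()['ee_pos'])
im,d,K,T=cam('side'); save('side6',im);P=cloud(d,K,T)
for n in ('salt_shaker','stick','caddy'):
  for r in ctrl.cut_out('side',n)[:1]:
    q=P[r['region']];q=q[~np.isnan(q[:,0])];print(n,r['score'],np.percentile(q,[2,50,98],axis=0).round(3).tolist(),cv2.minAreaRect(q[:,:2].astype(np.float32)))
    if n=='salt_shaker':
      for z in (.03,.05,.07): k=q[abs(q[:,2]-z)<.01]; print(z,np.percentile(k,[5,50,95],axis=0).round(3).tolist())
    if n=='caddy':
      k=q[q[:,2]>.019];print(cv2.minAreaRect(k[:,:2].astype(np.float32)))
goto([.45,.08,.33],[np.pi,0,.28])"
```

```text
[ 0.40629399 -0.07004377  0.17181162]
salt_shaker 0.72 [[0.519, 0.093, 0.007], [0.534, 0.1, 0.052], [0.553, 0.116, 0.091]] ((0.5348562598228455, 0.10213267058134079), (0.0808546394109726, 0.03771672397851944), 86.17646789550781)
0.03 [[0.517, 0.093, 0.021], [0.534, 0.098, 0.031], [0.553, 0.111, 0.038]]
0.05 [[0.519, 0.094, 0.041], [0.534, 0.099, 0.05], [0.551, 0.11, 0.059]]
0.07 [[0.522, 0.095, 0.061], [0.537, 0.101, 0.07], [0.553, 0.108, 0.079]]
caddy 0.88 [[0.335, 0.295, -0.0], [0.471, 0.353, 0.008], [0.527, 0.408, 0.025]] ((0.4311455190181732, 0.3526565432548523), (0.11944577842950821, 0.2031012922525406), 89.77291870117188)
((0.429792582988739, 0.35103151202201843), (0.11618498712778091, 0.19937823712825775), 89.77291870117188)
shift [-0.368 -3.103 -3.191] rot [ 0.001 -0.003 -0.679]
```

View pics/side6.png

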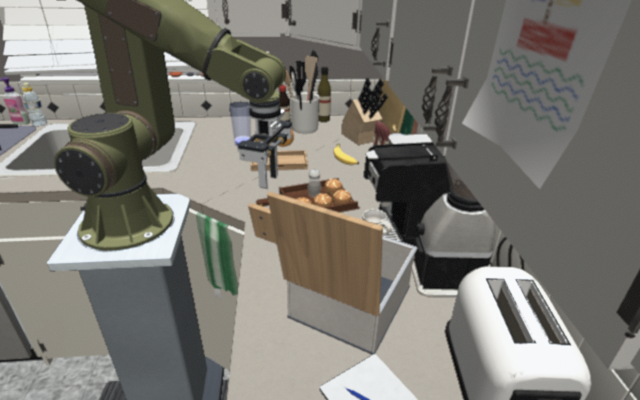

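Side view: the lid stands open, leaning slightly outward, with the stick down near (270,225) behind the raised tab. Now the shaker.

```bash
python3 -c "
from h import *
goto([.536,.115,.17],[np.pi,0,.28])"
```

```text
shift [ 0.936 -4.415  0.013] rot [ 0.001 -0.003 -0.679]
```

Request:
{"fn": "move_arm", "kwargs": {
  "targets": [
    [1,0.94,-4.4,-0.5,0,0,-0.68],
    [1,0.94,-4.4,-0.5,0,0,-0.68],
    [1,0.94,-4.4,-0.5,0,0,-0.68],
    [1,0.94,-4.4,-0.5,0,0,-0.68],
    [1,0.94,-4.4,-0.5,0,0,-0.68],
    [1,0.94,-4.4,0,0,0,-0.68],
    [1,0.94,-4.4,0,0,0,-0.68],
    [1,0.94,-4.4,0,0,0,-0.68],
    [1,0.94,-4.4,0,0,0,-0.68]
  ]
}}

```text
time_s: 11.15
ee_pos: [0.5357, 0.1139, 0.17]
eef_rot: [3.142, -0.0, 0.28]
force: [0.8, -0.0, 0.1]
grip_width: 0.0937
grip_force: 0.0
```

```bash
cat > m.py <<'E'
from h import *
np.set_printoptions(precision=4,suppress=True)
Tt=tcp(); I=np.linalg.inv(Tt); print(Tt[:3,3],ctrl.get_obs()['eef_rot'])
im,d,K,T=cam('wrist'); save('wrist7',im); P=cloud(d,K,T)
for n in ('salt_shaker','spice_jar'):
  for r in ctrl.cut_out('wrist',n)[:2]:
    q=P[r['region']];q=q[~np.isnan(q[:,0])];k=q[(q[:,2]>.05)&(q[:,2]<.1)]
    print(n,r['score'],r['point'],len(q),len(k))
    if len(k)>50:
      t=k[k[:,2]>k[:,2].max()-.012]; print(np.percentile(k,[2,50,98],axis=0),'top',cv2.minEnclosingCircle(t[:,:2].astype(np.float32)),'tool',I[:3,:3]@t.mean(0)+I[:3,3])
for c in ctrl.tip_of('wrist','salt_shaker')[:1]: w=at_z(c['point'],K,T,.005); print(c['score'],c['point'],w)
for r in ctrl.tip_of('wrist','tray_lip')[:1]+ctrl.tip_of('wrist','tray')[:1]: print(r['score'],r['point'],at_z(r['point'],K,T,.005))
E
python3 m.py
```

```text
[0.5357 0.1139 0.17  ] [ 3.1416 -0.0002  0.2798]
salt_shaker 0.89 [320.3, 195.9] 1749 1439
[[0.5265 0.099  0.0519]
 [0.5449 0.1158 0.0895]
 [0.5574 0.132  0.0947]] top ((0.5396729111671448, 0.1138286292552948), 0.016901236027479172) tool [0.0056 0.0011 0.0792]
0.95 [320.9, 182.7] [0.542  0.1167 0.005 ]
0.92 [357.5, 89.7] [0.6501 0.1069 0.005 ]
0.89 [346.8, 184.2] [0.5486 0.0874 0.005 ]
```

View pics/wrist7.png

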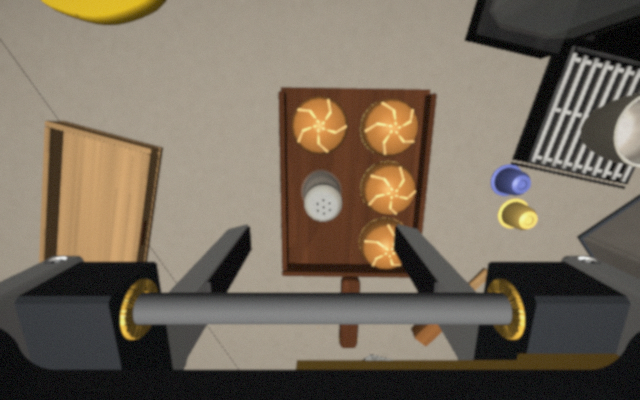

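The shaker (321,195) is centred between the open fingers, with rolls at (319,126), (390,128), (390,190) and (385,245). Descend and grip gently.

Request:
{"fn": "move_arm", "kwargs": {
  "targets": [
    [1,0.09,0,0.8,0,0,0],
    [1,0.09,0,1.6,0,0,0],
    [1,0.09,0,2.12,0,0,0],
    [1,0.09,0,2.12,0,0,0],
    [1,0.09,0,2.12,0,0,0],
    [-0.2,0.09,0,2.12,0,0,0],
    [-0.2,0.09,0,2.12,0,0,0],
    [-0.6,0.09,0,2.12,0,0,0],
    [-0.6,0.09,0,2.12,0,0,0],
    [-0.6,0.09,0,2.12,0,0,0],
    [-0.6,0.09,0,2.12,0,0,0]
  ],
  "grip_force": 15
}}

```text
time_s: 12.55
ee_pos: [0.54, 0.1157, 0.0635]
eef_rot: [3.142, -0.0, 0.281]
force: [-0.1, -0.5, 0.4]
grip_width: 0.0496
grip_force: 0.0
```

Request:
{"fn": "move_arm", "kwargs": {
  "targets": [
    [-0.8,0,0,0,0,0,0],
    [-0.8,0,0,0,0,0,0],
    [-0.8,0,0,0,0,0,0],
    [-0.8,0,0,0,0,0,0],
    [-0.8,0,0,-0.3,0,0,0],
    [-0.8,0,0,-0.8,0,0,0],
    [-0.8,0,0,-1.5,0,0,0],
    [-0.8,0,0,-1.5,0,0,0]
  ]
}}

```text
time_s: 13.35
ee_pos: [0.5417, 0.116, 0.1427]
eef_rot: [3.141, -0.007, 0.281]
force: [0.3, 0.4, -0.0]
grip_width: 0.0368
grip_force: 14.8
```

```bash
python3 -c "
from h import *
goto([.43,.352,.137])"
```

```text
shift [-0.84  -5.155  0.104] rot [0. 0. 0.]
```

Request:
{"fn": "move_arm", "kwargs": {
  "targets": [
    [-0.8,-0.84,-5.15,0,0,0,0],
    [-0.8,-0.84,-5.15,0,0,0,0],
    [-0.8,-0.84,-5.15,0,0,0,0],
    [-0.8,-0.84,-5.15,0,0,0,0],
    [-0.8,-0.84,-5.15,0,0,0,0],
    [-0.8,-0.84,-5.15,0,0,0,0],
    [-0.8,-0.84,-5.15,0,0,0,0],
    [-0.8,-0.84,-5.15,0,0,0,0],
    [-0.8,-0.84,-5.15,0.7,0,0,0],
    [-0.8,-0.84,-5.15,1.2,0,0,0],
    [-0.8,-0.84,-5.15,1.2,0,0,0],
    [-0.8,-0.84,-5.15,1.2,0,0,0]
  ]
}}

```text
time_s: 14.55
ee_pos: [0.4291, 0.3506, 0.079]
eef_rot: [3.141, 0.0, 0.279]
force: [-0.5, 0.5, -0.2]
grip_width: 0.0364
grip_force: 14.8
```

```bash
python3 -c "
from h import *
print(ctrl.get_obs()['ee_pos'])
im,d,K,T=cam('wrist'); save('wrist8',im);P=cloud(d,K,T)
for n in ('salt_shaker','caddy'):
  for r in ctrl.cut_out('wrist',n)[:1]:
    q=P[r['region']];q=q[~np.isnan(q[:,0])];print(n,r['score'],np.percentile(q,[1,50,99],axis=0).round(3).tolist())
"
```

```text
[0.42910389 0.3505592  0.07903543]
salt_shaker 0.71 [[0.416, 0.334, 0.025], [0.438, 0.352, 0.101], [0.45, 0.37, 0.111]]
caddy 0.61 [[0.34, 0.301, 0.005], [0.477, 0.361, 0.007], [0.53, 0.409, 0.026]]
```

View pics/wrist8.png

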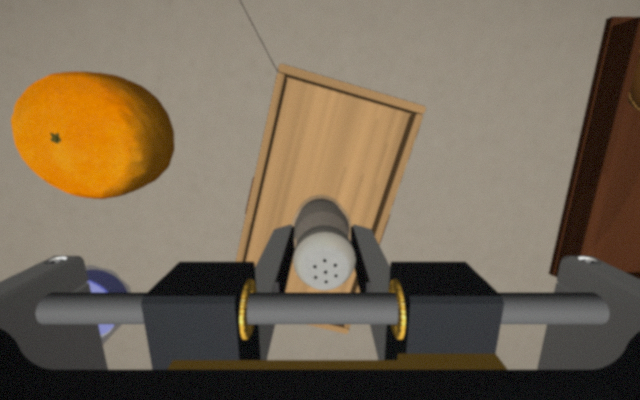

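The shaker hangs upright over the caddy floor at (322,240). Lower, release and rise.

Request:
{"fn": "move_arm", "kwargs": {
  "targets": [
    [-0.8,0,0,0.2,0,0,0],
    [-0.8,0,0,0.28,0,0,0],
    [-0.8,0,0,0.28,0,0,0],
    [-0.8,0,0,0.28,0,0,0],
    [0,0,0,0.28,0,0,0],
    [0.4,0,0,0.28,0,0,0],
    [0.4,0,0,0.28,0,0,0],
    [0.5,0,0,-0.5,0,0,0],
    [0.5,0,0,-1.5,0,0,0],
    [0.5,0,0,-2.5,0,0,0],
    [0.5,0,0,-2.5,0,0,0]
  ]
}}

```text
time_s: 15.8
ee_pos: [0.43, 0.3528, 0.2103]
eef_rot: [-3.138, -0.01, 0.281]
force: [-0.1, 0.6, -0.9]
grip_width: 0.0702
grip_force: 0.0
```

```bash
cat > n.py <<'E'
from h import *
np.set_printoptions(precision=4,suppress=True)
im,d,K,T=cam('side'); P=cloud(d,K,T)
for r in ctrl.cut_out('side','salt_shaker')[:1]:
    q=P[r['region']];q=q[~np.isnan(q[:,0])];print('salt',r['score'],np.percentile(q,[2,50,98],axis=0))
im,d,K,T=cam('wrist'); P=cloud(d,K,T)
for r in ctrl.cut_out('wrist','salt_shaker')[:1]:
    q=P[r['region']];q=q[~np.isnan(q[:,0])];print('salt w',r['score'],np.percentile(q,[2,50,98],axis=0))
im,d,K,T=cam('side'); P=cloud(d,K,T)
for n in ('tray','stick'):
  for r in ctrl.cut_out('side',n)[:1]:
    q=P[r['region']];q=q[~np.isnan(q[:,0])];print(n,cv2.minAreaRect(q[:,:2].astype(np.float32)))
for n,z in (('tray_grip',.032),('stick_grip',.011)):
  for r in ctrl.tip_of('side',n)[:1]: print(n,r['score'],at_z(r['point'],K,T,z))
goto([.42,.045,.2],[np.pi,0,.28])
E
python3 n.py
```

```text
salt 0.69 [[0.4066 0.3264 0.0086]
 [0.426  0.3361 0.0499]
 [0.4455 0.4015 0.0932]]
salt w 0.62 [[0.4159 0.3344 0.0353]
 [0.435  0.3523 0.0883]
 [0.4484 0.3701 0.0957]]
tray ((0.4608075022697449, -0.12499585747718811), (0.6706839203834534, 0.31383541226387024), 74.43553924560547)
tray_grip 0.62 [0.4177 0.0456 0.032 ]
shift [-1.853  5.842  0.057] rot [0.    0.001 0.001]
```

The shaker stands upright in the caddy. Next is the tray: check for obstacles along the transit while moving over the handle.

Request:
{"fn": "move_arm", "kwargs": {
  "targets": [
    [0.2,-1.85,5.84,0.9,0,0,0],
    [0.2,-1.85,5.84,0.9,0,0,0],
    [0.2,-1.85,5.84,0.9,0,0,0],
    [0.2,-1.85,5.84,0.9,0,0,0],
    [0.2,-1.85,5.84,0.9,0,0,0],
    [0.2,-1.85,5.84,0.9,0,0,0],
    [0.2,-1.85,5.84,0.9,0,0,0],
    [0.2,-1.85,5.84,0.9,0,0,0],
    [0.2,-1.85,5.84,0.9,0,0,0]
  ],
  "grip_force": 60
}}

```text
time_s: 17.15
ee_pos: [0.4205, 0.046, 0.1585]
eef_rot: [-3.141, -0.0, 0.281]
force: [0.3, -0.4, 0.6]
grip_width: 0.0567
grip_force: 0.0
```

```bash
cat > p.py <<'E'
from h import *
np.set_printoptions(precision=4,suppress=True)
Tt=tcp(); I=np.linalg.inv(Tt); print(Tt[:3,3],ctrl.get_obs()['eef_rot'],ctrl.get_obs()['qpos'])
im,d,K,T=cam('wrist'); save('wrist9',im); P=cloud(d,K,T); Q=P@I[:3,:3].T+I[:3,3]
m=(P[...,2]>.036)&(P[...,2]<.048)&(abs(Q[...,1])<.025)&(Q[...,0]<.03)&(Q[...,0]>-.06)
q=Q[m]; print('handle tool frame',len(q))
for a in np.arange(-.05,.03,.01):
    k=q[abs(q[:,0]-a)<.004]
    if len(k)>5: print(round(a,2),np.percentile(k[:,1],[3,97]),np.median(k[:,2]))
for n in ('tray_grip','tray_lip','tray'):
    for r in ctrl.tip_of('wrist',n)[:1]: w=at_z(r['point'],K,T,.032 if n=='tray_grip' else .005); print(n,r['score'],w,'tool',I[:3,:3]@w+I[:3,3])
for r in ctrl.cut_out('wrist','stick')[:1]:
    q=P[r['region']];q=q[~np.isnan(q[:,0])];print('stick',r['score'],cv2.minAreaRect(q[:,:2].astype(np.float32)))
for c in('side','scene'):
    im,d,K,T=cam(c);S=cloud(d,K,T).reshape(-1,3);S=S[(S[:,2]>.15)&(S[:,0]>.45)&(S[:,1]>-.5)&(S[:,1]<.15)]
    rad=np.hypot(S[:,0],S[:,1]);a=np.arctan2(S[:,1],S[:,0])
    for t in np.arange(-.7,.3,.1):
        k=(abs(a-t)<.05)&(rad>.6)
        if k.any(): j=np.where(k)[0]; print(c,round(t,1),'min rad',np.percentile(rad[j],1).round(3),'z',S[j][rad[j]<np.percentile(rad[j],1)+.03][:,2].min().round(3))
E
python3 p.py
```

```text
[0.4205 0.046  0.1585] [-3.1414 -0.0001  0.2809] [0.0222 0.0817 1.9322 0.0002 1.1276 1.3121]
handle tool frame 1741
-0.05 [-0.0119  0.0087] 0.11662919460014022
-0.04 [-0.0112  0.0087] 0.11642756402264712
-0.03 [-0.0111  0.0097] 0.11665358403870364
-0.02 [-0.011   0.0096] 0.11684382222027578
-0.01 [-0.0109  0.0095] 0.11663326119463532
0.0 [-0.0108  0.0094] 0.11658899601825395
0.01 [-0.0107  0.0104] 0.11655999668997025
0.02 [-0.0106  0.0103] 0.11654685266333983
tray_grip 0.64 [0.4188 0.0458 0.032 ] tool [-0.0017 -0.0002  0.1265]
tray 0.56 [0.5532 0.0818 0.005 ] tool [0.1375 0.0024 0.1535]
stick 0.73 ((0.4378378987312317, -0.08597884327173233), (0.02339603751897812, 0.12282411754131317), 63.50971984863281)
side -0.7 min rad 0.617 z 0.15
side -0.6 min rad 0.782 z 0.44
side -0.5 min rad 0.775 z 0.406
side -0.4 min rad 0.742 z 0.406
side -0.3 min rad 0.688 z 0.162
side -0.2 min rad 0.666 z 0.178
side -0.1 min rad 0.656 z 0.163
side -0.0 min rad 0.662 z 0.44
side 0.1 min rad 0.696 z 0.408
side 0.2 min rad 0.704 z 0.41
scene -0.7 min rad 0.615 z 0.151
scene -0.6 min rad 0.785 z 0.429
scene -0.5 min rad 0.773 z 0.395
scene -0.4 min rad 0.74 z 0.394
scene -0.3 min rad 0.689 z 0.164
scene -0.2 min rad 0.667 z 0.15
scene -0.1 min rad 0.661 z 0.164
scene -0.0 min rad 0.667 z 0.409
scene 0.1 min rad 0.693 z 0.394
scene 0.2 min rad 0.7 z 0.395
```

View pics/wrist9.png

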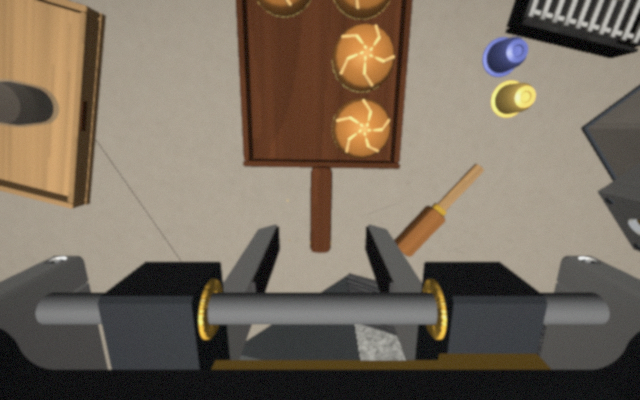

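The handle (321,210) is centred between the fingers and the stick (435,215) lies clear. Grasp the tray handle at full grip and lift a little.

Request:
{"fn": "move_arm", "kwargs": {
  "targets": [
    [0,0.1,0,1,0,0,0],
    [0,0.1,0,2,0,0,0],
    [0,0.1,0,2.63,0,0,0],
    [0,0.1,0,2.63,0,0,0],
    [0,0.1,0,2.63,0,0,0],
    [-1,0.1,0,2.63,0,0,0],
    [-1,0.1,0,2.63,0,0,0],
    [-1,0.1,0,2.63,0,0,0],
    [-1,0.1,0,2.63,0,0,0],
    [-1,0.1,0,2.4,0,0,0],
    [-1,0.1,0,2.1,0,0,0],
    [-1,0.1,0,1.8,0,0,0]
  ],
  "grip_force": 60
}}

```text
time_s: 18.7
ee_pos: [0.4246, 0.0466, 0.0693]
eef_rot: [-3.141, 0.001, 0.281]
force: [0.5, -0.4, -3.2]
grip_width: 0.0213
grip_force: 60.0
```

```bash
cat > q.py <<'E'
from h import *
np.set_printoptions(precision=4,suppress=True)
Tt=tcp(); I=np.linalg.inv(Tt); print(Tt[:3,3],ctrl.get_obs()['eef_rot'],ctrl.get_obs()['qpos'])
im,d,K,T=cam('wrist'); P=cloud(d,K,T); Q=P@I[:3,:3].T+I[:3,3]
m=(Q[...,0]>.045)&(Q[...,0]<.16)&(Q[...,1]>-.07)&(Q[...,1]<-.01)&(abs(Q[...,2]-.03)<.04)
q=Q[m]; A=np.c_[q[:,0],q[:,1],np.ones(len(q))]
for _ in range(5):
    s=np.linalg.lstsq(A,q[:,2],rcond=None)[0]; k=abs(A@s-q[:,2])<.004; A,q=A[k],q[k]
print('tray floor in tool: slope x,y, z0',s,len(q))
for r in ctrl.cut_out('wrist','roll_1'):
    k=Q[r['region']];print('roll',round(r['score'],2),np.nanmedian(k,0))
im,d,K,T=cam('side');
E
python3 q.py
```

```text
[0.4246 0.0466 0.0693] [-3.1414  0.0012  0.2809] [ 0.0236  0.2345  1.9998 -0.0001  0.9085  1.3136]
tray floor in tool: slope x,y, z0 [ 0.0122 -0.0006  0.0223] 16367
roll 0.59 [ 0.1155  0.035  -0.0079]
roll 0.59 [ 0.0654  0.0361 -0.0109]
```

The tray is held level. Lift and retract gently.

Request:
{"fn": "move_arm", "kwargs": {
  "targets": [
    [-1,0,0,-0.1,0,0,0],
    [-1,-0.05,0,-0.4,0,0,0],
    [-1,-0.1,0,-0.8,0,0,0],
    [-1,-0.2,0,-1.2,0,0,0],
    [-1,-0.4,0,-1.6,0,0,0],
    [-1,-0.6,0,-2.0,0,0,0],
    [-1,-0.8,0,-2.4,0,0,0],
    [-1,-1.0,0,-2.8,0,0,0],
    [-1,-1.15,0,-3.2,0,0,0],
    [-1,-1.25,0,-3.5,0,0,0],
    [-1,-1.3,0,-3.7,0,0,0],
    [-1,-1.3,0,-3.8,0,0,0]
  ]
}}

```text
time_s: 20.05
ee_pos: [0.3626, 0.0286, 0.2588]
eef_rot: [3.142, -0.0, 0.281]
force: [0.2, 0.5, -3.8]
grip_width: 0.0217
grip_force: 60.0
```

```bash
cat > r.py <<'E'
from h import *
b=np.array([.584,-.353]); y=-.597; u=np.array([np.cos(y),np.sin(y)]); v=np.array([-u[1],u[0]])
print(ctrl.get_obs()['qpos'].round(2), ctrl.get_obs()['ee_pos'])
w=b+u*(-.375+.0)+v*0.0   # transit end TCP
print(w,np.hypot(*w)); goto([*w,.26],[np.pi,0,y])
E
python3 r.py
```

```text
[-0.02 -0.17  1.93  0.    1.38  1.27] [0.36257035 0.02860096 0.25882572]
[ 0.27386532 -0.14218853] 0.3085770373920448
shift [-2.651  2.791 -0.024] rot [-0.    -0.     0.878]
```

Request:
{"fn": "move_arm", "kwargs": {
  "targets": [
    [-1,-0.06,0.1,0,0,0,0.03],
    [-1,-0.21,0.35,0,0,0,0.09],
    [-1,-0.42,0.7,0,0,0,0.18],
    [-1,-0.67,1.11,0,0,0,0.28],
    [-1,-0.92,1.53,0,0,0,0.39],
    [-1,-1.16,1.95,0,0,0,0.49],
    [-1,-1.41,2.37,0,0,0,0.6],
    [-1,-1.66,2.78,0,0,0,0.7],
    [-1,-1.87,3.13,0,0,0,0.79],
    [-1,-2.0,3.35,0,0,0,0.85],
    [-1,-2.08,3.48,0,0,0,0.88],
    [-1,-2.08,3.48,0,0,0,0.88]
  ]
}}

```text
time_s: 21.25
ee_pos: [0.3106, -0.1678, 0.2578]
eef_rot: [-3.142, 0.001, -0.601]
force: [-0.6, 1.0, -2.5]
grip_width: 0.0212
grip_force: 60.0
```

```bash
cat > s.py <<'E'
from h import *
import sys
np.set_printoptions(precision=4,suppress=True)
b=np.array([.584,-.353]); y=-.597; u=np.array([np.cos(y),np.sin(y)]); v=np.array([-u[1],u[0]])
Tt=tcp(); print(ctrl.get_obs()['qpos'].round(2), Tt[:3,3],ctrl.get_obs()['eef_rot'])
I=np.linalg.inv(Tt); im,d,K,T=cam('wrist'); save('wrist_'+sys.argv[1],im); P=cloud(d,K,T); Q=P@I[:3,:3].T+I[:3,3]
for r in ctrl.cut_out('wrist','roll_1'): print('roll',round(r['score'],2),'tool',np.nanmedian(Q[r['region']],0),'bin',[np.nanmedian((P[r['region']][:,:2]-b)@k).round(3) for k in (u,v)],np.nanmedian(P[r['region']][:,2]).round(3))
lip=Tt@[.236,0,.022,1]; print('lip bin',(lip[:2]-b)@u,(lip[:2]-b)@v,lip[2])
im,d,K,T=cam('side'); save('side_'+sys.argv[1],im)
E
python3 s.py A
```

```text
[-0.6  -0.19  1.95  0.    1.39  1.57] [ 0.3106 -0.1678  0.2578] [-3.1416  0.0013 -0.6009]
roll 0.77 tool [ 0.0659  0.0365 -0.0108] bin [np.float64(-0.264), np.float64(-0.037)] 0.269
roll 0.68 tool [ 0.116   0.0355 -0.0079] bin [np.float64(-0.214), np.float64(-0.036)] 0.266
lip bin -0.09422085140371873 -0.0014507745609252387 0.23550419474504275
```

View pics/side_A.png

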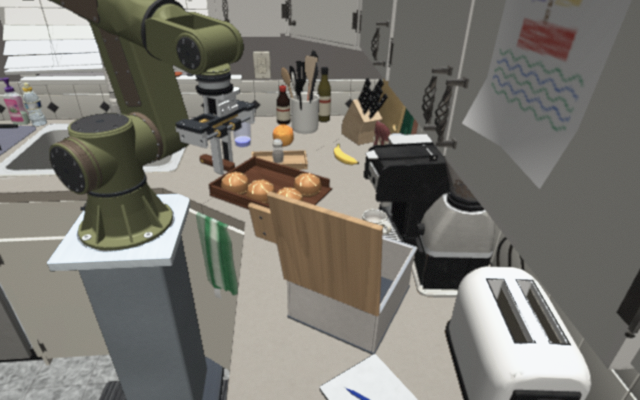

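The side view shows the tray level by the bin with all four rolls on it, left of the open lid. Advance and begin tilting.

Request:
{"fn": "move_arm", "kwargs": {
  "targets": [
    [-1,0.1,0,0.05,0,0,0],
    [-1,0.3,-0.1,0.15,0,0,0],
    [-1,0.55,-0.2,0.25,0,0,0],
    [-1,0.75,-0.2,0.35,0,0,0],
    [-1,0.88,-0.2,0.38,0,0,0],
    [-1,0.93,-0.2,0.25,0,-0.06,0],
    [-1,0.99,-0.2,0.07,0,-0.13,0],
    [-1,1.06,-0.2,-0.13,0,-0.2,0],
    [-1,1.15,-0.2,-0.25,0,-0.25,0],
    [-1,1.23,-0.2,-0.36,0,-0.3,0],
    [-1,1.32,-0.2,-0.48,0,-0.35,0],
    [-1,1.42,-0.2,-0.6,0,-0.4,0]
  ]
}}

```text
time_s: 22.6
ee_pos: [0.3755, -0.1995, 0.2887]
eef_rot: [-3.141, 0.402, -0.599]
force: [-0.5, 0.8, -3.5]
grip_width: 0.0219
grip_force: 60.0
```

```bash
python3 s.py B
```

```text
[-0.58  0.21  1.52  0.01  1.81  1.59] [ 0.3755 -0.1995  0.2887] [-3.1414  0.4016 -0.599 ]
roll 0.95 tool [ 0.116   0.0354 -0.0078] bin [np.float64(-0.149), np.float64(-0.026)] 0.251
roll 0.55 tool [ 0.0659  0.0365 -0.0109] bin [np.float64(-0.193), np.float64(-0.027)] 0.274
lip bin -0.0500637082393012 0.00936240541786082 0.1761578945690407
```

Everything is as planned and nothing has slid yet. Tip further, slowly.

Request:
{"fn": "move_arm", "kwargs": {
  "targets": [
    [-1,0.08,0,-0.1,0,-0.04,0],
    [-1,0.15,0,-0.19,0,-0.08,0],
    [-1,0.22,0,-0.28,0,-0.12,0],
    [-1,0.3,0,-0.38,0,-0.16,0],
    [-1,0.38,0,-0.47,0,-0.2,0],
    [-1,0.45,0,-0.58,0,-0.24,0],
    [-1,0.53,0,-0.7,0,-0.28,0],
    [-1,0.62,0,-0.83,0,-0.32,0],
    [-1,0.71,0,-1.0,0,-0.36,0],
    [-1,0.82,0,-1.16,0,-0.4,0],
    [-1,0.82,0,-1.16,0,-0.4,0],
    [-1,0.82,0,-1.16,0,-0.4,0]
  ]
}}

```text
time_s: 23.95
ee_pos: [0.4249, -0.2331, 0.3256]
eef_rot: [-3.142, 0.798, -0.599]
force: [-0.4, 0.2, -1.7]
grip_width: 0.0212
grip_force: 60.0
```

```bash
python3 s.py C; python3 -c "
import cv2,numpy as np
a=cv2.imread('pics/side_C.png')[100:400,150:500];b=cv2.imread('pics/wrist_C.png')[0:300,120:520]
cv2.imwrite('pics/C.png',np.hstack([a,b]))"
```

```text
[-0.58  0.56  1.1   0.02  2.29  1.59] [ 0.4249 -0.2331  0.3256] [-3.1416  0.7979 -0.5992]
roll 0.43 tool [-0.0253 -0.4715  0.4159] bin [np.float64(-0.512), np.float64(0.482)] 0.052
lip bin -0.049964366218235814 0.009387315934890169 0.1412409880242994
```

View pics/C.png

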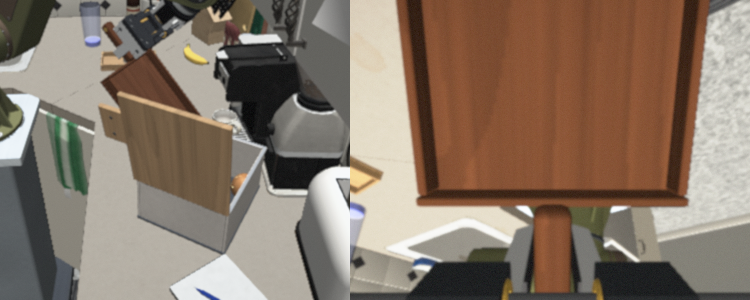

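The tray (wrist view) is empty, and a roll shows inside the bin at (238,182). Level the tray back out.

Request:
{"fn": "move_arm", "kwargs": {
  "targets": [
    [-1,-0.05,0.02,0.2,0,0.06,0],
    [-1,-0.17,0.04,0.57,0,0.16,0],
    [-1,-0.34,0.08,1.13,0,0.32,0],
    [-1,-0.52,0.12,1.7,0,0.48,0],
    [-1,-0.69,0.16,2.26,0,0.64,0],
    [-1,-0.86,0.2,2.83,0,0.8,0],
    [-1,-0.86,0.2,2.83,0,0.8,0],
    [-1,-0.86,0.2,2.83,0,0.8,0]
  ]
}}

```text
time_s: 24.9
ee_pos: [0.3098, -0.1665, 0.259]
eef_rot: [3.142, -0.004, -0.599]
force: [0.7, -0.0, -2.3]
grip_width: 0.0213
grip_force: 60.0
```

```bash
cat > t.py <<'E'
from h import *
np.set_printoptions(precision=4,suppress=True)
b=np.array([.584,-.353]); y=-.597; u=np.array([np.cos(y),np.sin(y)]); v=np.array([-u[1],u[0]])
im,d,K,T=cam('side'); P=cloud(d,K,T); q=P-np.r_[b,0]
bx=q[...,:2]@u; by=q[...,:2]@v; m=(abs(bx)<.09)&(abs(by)<.1)&(P[...,2]>.02)&(P[...,2]<.118)
for c in ('side',):
  for r in ctrl.cut_out(c,'roll_1'):
    k=r['region']; print(c,'roll',round(r['score'],2),r['point'],np.nanmedian(P[k],0),'bin',np.nanmedian(bx[k]).round(3),np.nanmedian(by[k]).round(3))
goto([.37,.03,.2],[np.pi,0,.281])
E
python3 t.py
```

```text
side roll 0.64 [383.6, 278.3] [ 0.6662 -0.3228  0.0431] bin 0.05 0.073
shift [-1.255 -3.925  1.177] rot [ 0.    -0.001 -0.88 ]
```

Request:
{"fn": "move_arm", "kwargs": {
  "targets": [
    [-1,-0.06,-0.2,0,0,0,-0.04],
    [-1,-0.19,-0.6,0,0,0,-0.13],
    [-1,-0.38,-1.18,0,0,0,-0.26],
    [-1,-0.56,-1.76,0,0,0,-0.39],
    [-1,-0.75,-2.35,0,0,0,-0.52],
    [-1,-0.94,-2.94,0,0,0,-0.66],
    [-1,-1.1,-3.5,0,0,0,-0.78],
    [-1,-1.22,-3.8,0,0,0,-0.86],
    [-1,-1.25,-3.92,0.5,0,0,-0.88],
    [-1,-1.25,-3.92,1.0,0,0,-0.88],
    [-1,-1.25,-3.92,1.0,0,0,-0.88],
    [-1,-1.25,-3.92,1.0,0,0,-0.88]
  ]
}}

```text
time_s: 26.2
ee_pos: [0.3702, 0.0301, 0.2085]
eef_rot: [-3.141, 0.001, 0.282]
force: [0.1, -0.2, -2.4]
grip_width: 0.0212
grip_force: 60.0
```

```bash
cat > w.py <<'E'
from h import *
np.set_printoptions(precision=4,suppress=True)
im,d,K,T=cam('wrist'); P=cloud(d,K,T);save('wristD',im)
for n in('roll_1','stick'):
  for r in ctrl.cut_out('wrist',n)[:2]:
    k=r['region'];q=P[k];q=q[~np.isnan(q[:,0])]; print(n,round(r['score'],2),r['point'],np.median(q,0),cv2.minAreaRect(q[:,:2].astype(np.float32)))
goto([.425,.05,.03],[np.pi,0,.281])
E
python3 w.py
```

```text
stick 0.44 [70.4, 83.4] [0.4002 0.3478 0.0068] ((0.41501498222351074, 0.3657844066619873), (0.18714639544487, 0.137827068567276), 0.11016902327537537)
shift [ 1.157 -0.087  3.586] rot [ 0.    -0.001 -0.   ]
```

Request:
{"fn": "move_arm", "kwargs": {
  "targets": [
    [-1,0.5,-0.3,0.5,0,0,0],
    [-1,1.2,-0.6,1.2,0,0,0],
    [-1,1.2,-0.6,2,0,0,0],
    [-1,1.2,-0.6,2.8,0,0,0],
    [-1,1.2,-0.6,3.3,0,0,0],
    [-1,1.2,-0.6,3.5,0,0,0],
    [-1,1.2,-0.6,3.6,0,0,0],
    [-1,1.2,-0.6,3.62,0,0,0],
    [-1,1.2,-0.6,3.62,0,0,0],
    [-0.3,1.2,-0.6,3.62,0,0,0],
    [-0.1,1.2,-0.6,3.62,0,0,0],
    [-0.1,1.2,-0.6,3.62,0,0,0]
  ]
}}

```text
time_s: 27.55
ee_pos: [0.4195, 0.0753, 0.0277]
eef_rot: [3.141, -0.001, 0.281]
force: [-0.6, 0.6, -0.6]
grip_width: 0.041
grip_force: 0.0
```

Request:
{"fn": "move_arm", "kwargs": {
  "targets": [
    [0,0,0,-0.5,0,0,0],
    [0,0,0,-1.5,0,0,0],
    [0,0,0,-2.5,0,0,0],
    [0,0,0,-3.5,0,0,0],
    [0,0,0,-5,0,0,0],
    [0,0,0,-6,0,0,0],
    [0,0,0,-6,0,0,0],
    [0,0,0,-6,0,0,0]
  ]
}}

```text
time_s: 28.35
ee_pos: [0.4198, 0.0753, 0.3308]
eef_rot: [3.14, -0.006, 0.281]
force: [0.1, 0.1, 0.2]
grip_width: 0.0471
grip_force: 0.0
```

```bash
cat > x.py <<'E'
from h import *
np.set_printoptions(precision=4,suppress=True)
print(ctrl.get_obs()['ee_pos'],ctrl.get_obs()['qpos'])
b=np.array([.584,-.353]); y=-.597; u=np.array([np.cos(y),np.sin(y)]); v=np.array([-u[1],u[0]])
for c in ('wrist','side','scene'):
  im,d,K,T=cam(c); P=cloud(d,K,T);save(c+'E',im)
  for n in('roll_1','stick','tray','salt_shaker'):
    for r in ctrl.cut_out(c,n)[:4]:
      if r['score']<.35: continue
      k=r['region'];q=P[k];q=q[~np.isnan(q[:,0])]; w=np.median(q,0); print(c,n,round(r['score'],2),r['point'],len(q),w,'bin',((w[:2]-b)@u).round(3),((w[:2]-b)@v).round(3),[np.round(a,3) for a in cv2.minAreaRect(q[:,:2].astype(np.float32))] if n in('stick','tray') else '')
E
python3 x.py
```

```text
[0.4198 0.0753 0.3308] [ 0.0917 -0.0528  1.6605 -0.      1.5274  1.3816]
wrist roll_1 0.69 [607.9, 177.5] 582 [ 0.5414 -0.3625  0.0423] bin -0.03 -0.032 
wrist roll_1 0.68 [632.4, 152.0] 834 [ 0.5811 -0.3754  0.0395] bin 0.01 -0.02 
wrist roll_1 0.55 [620.8, 104.6] 295 [ 0.6391 -0.3189  0.0456] bin 0.026 0.059 
wrist roll_1 0.49 [582.0, 132.0] 260 [ 0.5852 -0.2885  0.0447] bin -0.035 0.054 
wrist stick 0.72 [407.2, 189.5] 791 [ 0.4245 -0.0771  0.0201] bin -0.287 0.139 [array([ 0.437, -0.085]), array([0.023, 0.123]), np.float64(62.951)]
wrist tray 0.71 [320.9, 85.8] 15666 [0.5467 0.1074 0.0056] bin -0.29 0.36 [array([0.504, 0.098]), array([0.3  , 0.171]), np.float64(16.026)]
wrist tray 0.39 [572.1, 182.1] 472 [ 0.5102 -0.2622  0.1029] bin -0.112 0.034 [array([ 0.512, -0.264]), array([0.041, 0.021]), np.float64(55.358)]
wrist salt_shaker 0.97 [145.7, 117.9] 1276 [0.4309 0.3378 0.0688] bin -0.515 0.485 
side roll_1 0.56 [382.1, 276.4] 146 [ 0.6655 -0.3254  0.0418] bin 0.052 0.069 
side tray 0.74 [319.5, 195.7] 1816 [0.5509 0.1275 0.0051] bin -0.298 0.379 [array([ 0.546, -0.112]), array([0.305, 0.679]), np.float64(11.597)]
side salt_shaker 0.62 [278.7, 152.5] 241 [0.4258 0.3356 0.0501] bin -0.518 0.481 
side salt_shaker 0.46 [324.9, 245.7] 10070 [ 0.5087 -0.4696  0.2502] bin 0.003 -0.139 
scene roll_1 0.46 [388.3, 227.6] 41 [ 0.6318 -0.2938  0.0424] bin 0.006 0.076 
scene stick 0.64 [301.8, 240.4] 163 [ 0.4065 -0.0796  0.0149] bin -0.301 0.126 [array([ 0.425, -0.086]), array([0.025, 0.11 ]), np.float64(61.937)]
scene tray 0.82 [281.3, 216.5] 1236 [0.5225 0.0993 0.006 ] bin -0.305 0.339 [array([0.509, 0.112]), array([0.332, 0.19 ]), np.float64(16.994)]
scene salt_shaker 0.51 [219.5, 199.7] 181 [0.4169 0.3386 0.0569] bin -0.527 0.478
```

All four rolls lie in the bin, tray and stick are flat on the worktop, and the shaker is upright. Now the lid: go high over it to behind its tab.

```bash
python3 -c "
from h import *
b=np.array([.584,-.353]); y=-.597; u=np.array([np.cos(y),np.sin(y)]); v=np.array([-u[1],u[0]])
w=b-.118*u-.2*v; print(w); goto([*w,.45],[np.pi,0,.974])"
```

```text
[ 0.37397817 -0.45206982]
shift [-3.791  9.883 -2.457] rot [-0.    -0.    -0.693]
```

Request:
{"fn": "move_arm", "kwargs": {
  "targets": [
    [-1,-0.6,1,-2.45,0,0,-0.1],
    [-1,-1.2,2,-2.45,0,0,-0.2],
    [-1,-1.6,3,-2.45,0,0,-0.3],
    [-1,-2.0,4,-2.45,0,0,-0.4],
    [-1,-2.4,5,-2.45,0,0,-0.5],
    [-1,-2.8,6,-2.45,0,0,-0.6],
    [-1,-3.1,7,-2.45,0,0,-0.69],
    [-1,-3.4,8,-2.45,0,0,-0.69],
    [-1,-3.6,9,-2.45,0,0,-0.69],
    [-1,-3.79,9.88,-2.45,0,0,-0.69],
    [-1,-3.79,9.88,-2.45,0,0,-0.69],
    [-1,-3.79,9.88,-2.45,0,0,-0.69]
  ],
  "grip_force": 20
}}

```text
time_s: 30.3
ee_pos: [0.3732, -0.4551, 0.4482]
eef_rot: [-3.14, -0.0, 0.969]
force: [0.2, 0.3, 0.2]
grip_width: 0.0006
grip_force: 0.0
```

Request:
{"fn": "move_arm", "kwargs": {
  "targets": [
    [-1,0,0,1,0,0,0],
    [-1,0,0,2,0,0,0],
    [-1,0,0,3,0,0,0],
    [-1,0,0,3.48,0,0,0],
    [-1,0,0,3.48,0,0,0],
    [-1,0,0,3.48,0,0,0]
  ]
}}

```text
time_s: 30.9
ee_pos: [0.3742, -0.4522, 0.277]
eef_rot: [3.14, 0.0, 0.971]
force: [-0.1, -0.2, -0.3]
grip_width: 0.0003
grip_force: 0.0
```

```bash
cat > y.py <<'E'
from h import *
np.set_printoptions(precision=4,suppress=True)
b=np.array([.584,-.353]); y=-.597; u=np.array([np.cos(y),np.sin(y)]); v=np.array([-u[1],u[0]])
Tt=tcp(); t=Tt@[0,0,.014,1]; print('tip bin',(t[:2]-b)@u,(t[:2]-b)@v,t[2],ctrl.get_obs()['eef_rot'],ctrl.get_obs()['force'],ctrl.get_obs()['qpos'])
E
python3 y.py; python3 -c "
from h import *
im,*_=cam('side');save('sideF',im)"
```

```text
tip bin -0.1177545763852084 -0.19998973191191927 0.26300627004459926 [3.1405 0.0004 0.9709] [-0.1495 -0.1682 -0.2763] [-0.9419  0.3476  1.3255  0.      1.4673 -0.342 ]
```

View pics/sideF.png

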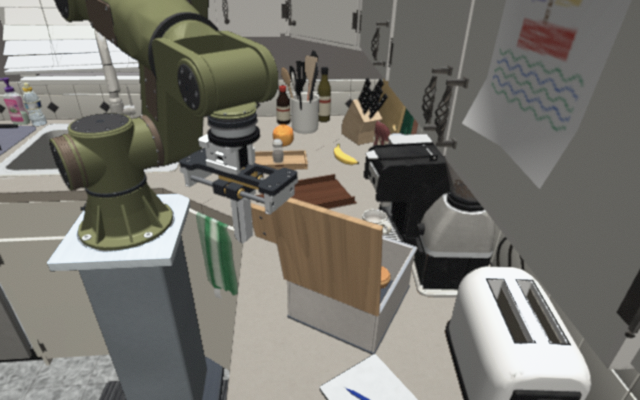

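The fingers are behind the tab at (240,215). Raise slightly so the body clears the lid top, then push it over.

Request:
{"fn": "move_arm", "kwargs": {
  "targets": [
    [-1,0,0,-0.4,0,0,0],
    [-1,0.4,0,-0.4,0,0,0],
    [-1,0.8,0,-0.4,0,0,0],
    [-1,1.0,0,-0.4,0,0,0],
    [-1,1.2,0,-0.4,0,0,0],
    [-1,1.42,0,-0.39,0,0,0],
    [-1,1.64,0,-0.38,0,0,0],
    [-1,1.87,0,-0.32,0,0,0],
    [-1,2.1,0,-0.26,0,0,0],
    [-1,2.33,0,-0.18,0,0,0],
    [-1,2.57,0,-0.1,0,0,0]
  ]
}}

```text
time_s: 32.05
ee_pos: [0.447, -0.345, 0.2802]
eef_rot: [-3.141, -0.0, 0.971]
force: [0.2, -0.7, 1.3]
grip_width: 0.0002
grip_force: 0.5
```

```bash
python3 y.py
```

```text
tip bin -0.11780753120868255 -0.07040220031713251 0.2661997429337517 [-3.1413 -0.0001  0.9708] [ 0.1751 -0.6681  1.274 ] [-0.7222  0.295   1.3869  0.      1.46   -0.1222]
```

Request:
{"fn": "move_arm", "kwargs": {
  "targets": [
    [-1,0.18,0,0.13,0,0,0],
    [-1,0.37,0,0.26,0,0,0],
    [-1,0.55,0,0.41,0,0,0],
    [-1,0.73,0,0.56,0,0,0],
    [-1,0.88,0,0.71,0,0,0],
    [-1,1.03,0,0.86,0,0,0],
    [-1,1.18,0,1.04,0,0,0],
    [-1,1.33,0,1.22,0,0,0],
    [-1,1.57,0,1.56,0,0,0],
    [-1,1.79,0,1.94,0,0,0],
    [-1,1.91,0,2.2,0,0,0],
    [-1,1.99,0,2.45,0,0,0]
  ]
}}

```text
time_s: 33.25
ee_pos: [0.503, -0.2636, 0.1578]
eef_rot: [3.141, 0.0, 0.971]
force: [3.6, 1.5, 36.8]
grip_width: 0.0003
grip_force: 19.8
```

```bash
python3 y.py
```

```text
tip bin -0.11721805113127617 0.02842938718947019 0.14383578061834532 [3.1409 0.0004 0.9712] [ 3.5923  1.4976 36.8418] [-0.547   0.3951  1.5414 -0.0005  1.2044  0.0528]
```

Request:
{"fn": "move_arm", "kwargs": {
  "targets": [
    [-1,0,0,-0.1,0,0,0],
    [-1,0,0,-0.1,0,0,0],
    [-1,0,0,-0.1,0,0,0]
  ]
}}

```text
time_s: 33.55
ee_pos: [0.5028, -0.2638, 0.1632]
eef_rot: [3.141, -0.0, 0.971]
force: [0.8, 0.5, 2.0]
grip_width: 0.0005
grip_force: 1.2
```

```bash
cat > z.py <<'E'
from h import *
np.set_printoptions(precision=4,suppress=True)
b=np.array([.584,-.353]); y=-.597; u=np.array([np.cos(y),np.sin(y)]); v=np.array([-u[1],u[0]])
for c in ('side','scene'):
    im,d,K,T=cam(c); save(c+'G',im); P=cloud(d,K,T); q=P[...,:2]-b; bx=q@u; by=q@v
    m=(abs(bx)<.09)&(abs(by)<.13)&(P[...,2]>.11)&(P[...,2]<.25); A=np.c_[by[m],np.ones(m.sum())]; Z=P[...,2][m]
    for _ in range(8):
        s=np.linalg.lstsq(A,Z,rcond=None)[0]; k=abs(A@s-Z)<.006; A,Z=A[k],Z[k]
    print(c,'lid slope/by, z0',s,len(Z), 'at hinge',s[1]-.11*s[0],'phi',np.arctan(s[0]))
E
python3 z.py; python3 y.py
```

```text
side lid slope/by, z0 [0.1354 0.1434] 7006 at hinge 0.12851906401887545 phi 0.1345600965555625
scene lid slope/by, z0 [0.1355 0.1438] 2007 at hinge 0.12892297151351384 phi 0.1346543484499817
tip bin -0.11730497168308629 0.028148044643483916 0.14924952691130852 [ 3.1411 -0.0003  0.9706] [0.9515 0.6411 1.7548] [-0.5478  0.3894  1.5361  0.0003  1.2156  0.0523]
```

Request:
{"fn": "move_arm", "kwargs": {
  "targets": [
    [-1,0,0,0.02,0,0,0],
    [-1,0,0,0.04,0,0,0],
    [-1,0,0,0.06,0,0,0],
    [-1,0,0,0.06,0,0,0],
    [-1,0,0,0.06,0,0,0]
  ]
}}

```text
time_s: 34.15
ee_pos: [0.5031, -0.2636, 0.1611]
eef_rot: [3.14, -0.001, 0.971]
force: [-0.5, 2.9, 10.5]
grip_width: 0.0002
grip_force: 5.3
```

```bash
python3 -c "
from h import *
a=cam('side')[0][190:330,230:430]; b=cam('scene')[0][180:300,330:470]; c=cam('wrist')[0]
a=cv2.resize(a,(400,280),interpolation=cv2.INTER_CUBIC);b=cv2.resize(b,(400,320),interpolation=cv2.INTER_CUBIC)
c=cv2.resize(c,(400,250)); d=c*0
save('H',np.hstack([np.vstack([a,b]),np.vstack([c,np.zeros((350,400,3),np.uint8)])]))
"
```

```text
(no output)
```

View pics/H.png

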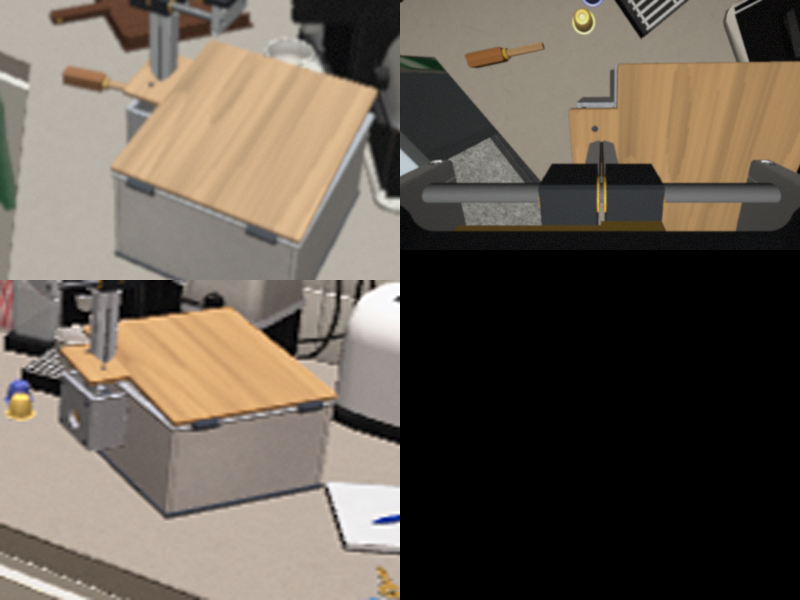

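Nothing visible blocks the lid (side crop and scene crop): the hook seems to rest on the catch. Press slowly, and watch whether the force relaxes.

Request:
{"fn": "move_arm", "kwargs": {
  "targets": [
    [-1,0,0,0,0,0,0],
    [-1,0,0,0,0,0,0],
    [-1,0,0,0,0,0,0],
    [-1,0,0,0,0,0,0],
    [-1,0,0,0,0,0,0]
  ]
}}

```text
time_s: 34.8
ee_pos: [0.5031, -0.2635, 0.1611]
eef_rot: [3.14, -0.001, 0.971]
force: [-1.3, 4.9, 11.3]
grip_width: 0.0002
grip_force: 5.3
```

Request:
{"fn": "move_arm", "kwargs": {
  "targets": [
    [-1,0,0,0.02,0,0,0],
    [-1,0,0,0.04,0,0,0],
    [-1,0,0,0.04,0,0,0],
    [-1,0,0,0.04,0,0,0],
    [-1,0,0,0.04,0,0,0],
    [-1,0,0,0.04,0,0,0]
  ]
}}

```text
time_s: 35.4
ee_pos: [0.5032, -0.2633, 0.1592]
eef_rot: [3.14, -0.001, 0.971]
force: [-0.1, 6.1, 11.9]
grip_width: 0.0003
grip_force: 5.6
```

It yields at about 12 N, so the earlier peak was dynamic. Continue slowly.

Request:
{"fn": "move_arm", "kwargs": {
  "targets": [
    [-1,0,0,0.02,0,0,0],
    [-1,0,0,0.04,0,0,0],
    [-1,0,0,0.06,0,0,0],
    [-1,0,0,0.08,0,0,0],
    [-1,0,0,0.1,0,0,0],
    [-1,0,0,0.1,0,0,0]
  ]
}}

```text
time_s: 36.0
ee_pos: [0.5029, -0.2636, 0.1533]
eef_rot: [3.141, -0.0, 0.971]
force: [3.1, 2.7, 4.8]
grip_width: 0.0006
grip_force: 2.0
```

```bash
python3 z.py; python3 y.py
```

```text
side lid slope/by, z0 [0.0666 0.136 ] 6531 at hinge 0.12863018501445606 phi 0.06647790867363178
scene lid slope/by, z0 [0.0703 0.1366] 1769 at hinge 0.1288631628665482 phi 0.0701495819173556
tip bin -0.11732606237805712 0.028173763853157313 0.13926455801532225 [ 3.1412 -0.0002  0.9708] [2.0033 2.1966 3.8259] [-0.5477  0.3998  1.5462  0.0002  1.1952  0.0523]
```

Lid angle is 0.068 and falling. Press the remaining 9 mm or so.

Request:
{"fn": "move_arm", "kwargs": {
  "targets": [
    [-1,0,0,0.03,0,0,0],
    [-1,0,0,0.06,0,0,0],
    [-1,0,0,0.09,0,0,0],
    [-1,0,0,0.12,0,0,0],
    [-1,0,0,0.15,0,0,0],
    [-1,0,0,0.17,0,0,0],
    [-1,0,0,0.19,0,0,0],
    [-1,0,0,0.19,0,0,0],
    [-1,0,0,0.19,0,0,0]
  ]
}}

```text
time_s: 37.0
ee_pos: [0.5024, -0.2637, 0.1442]
eef_rot: [-3.141, 0.0, 0.971]
force: [-4.6, 1.6, 7.7]
grip_width: 0.0008
grip_force: 4.1
```

```bash
python3 z.py; python3 y.py
```

```text
side lid slope/by, z0 [0.0063 0.1293] 5581 at hinge 0.12856101432558126 phi 0.006270059278940378
scene lid slope/by, z0 [0.02   0.1306] 1110 at hinge 0.12837115659004403 phi 0.020025421616898173
tip bin -0.117655347015237 0.027944773735884505 0.1301904660624697 [-3.1413  0.0003  0.9708] [-4.6198  2.6237  7.7005] [-0.5478  0.4093  1.5554 -0.0003  1.1772  0.0523]
```

Request:
{"fn": "move_arm", "kwargs": {
  "targets": [
    [-1,0,0,0.02,0,0,0],
    [-1,0,0,0.04,0,0,0],
    [-1,0,0,0.04,0,0,0],
    [-1,0,0,0.04,0,0,0]
  ]
}}

```text
time_s: 37.5
ee_pos: [0.5025, -0.2638, 0.1438]
eef_rot: [3.141, 0.0, 0.971]
force: [-11.1, 5.5, 23.3]
grip_width: 0.0003
grip_force: 12.1
```

Request:
{"fn": "move_arm", "kwargs": {
  "targets": [
    [-1,0,0,-0.1,0,0,0],
    [-1,0,0,-0.3,0,0,0],
    [-1,0,0,-0.6,0,0,0],
    [-1,0,0,-1.5,0,0,0],
    [-1,0,0,-3,0,0,0],
    [-1,0,0,-4,0,0,0],
    [-1,0,0,-4,0,0,0],
    [-1,0,0,-4,0,0,0]
  ]
}}

```text
time_s: 38.3
ee_pos: [0.5032, -0.2641, 0.346]
eef_rot: [3.135, -0.0, 0.971]
force: [0.2, -0.1, -1.0]
grip_width: 0.0006
grip_force: 0.0
```

```bash
python3 z.py; python3 x.py
```

```text
side lid slope/by, z0 [0.0136 0.1302] 6210 at hinge 0.1287332539260442 phi 0.01357328805591033
scene lid slope/by, z0 [0.0153 0.1308] 1732 at hinge 0.12908702820945336 phi 0.01527280971282887
[ 0.5026 -0.2637  0.3413] [-0.5477  0.2822  1.2658 -0.      1.5939  0.0523]
wrist stick 0.65 [214.1, 99.5] 900 [ 0.4246 -0.0803  0.0208] bin -0.285 0.136 [array([ 0.435, -0.082]), array([0.025, 0.133]), np.float64(65.992)]
wrist tray 0.71 [177.5, 16.1] 2766 [0.4601 0.0533 0.0281] bin -0.331 0.266 [array([0.449, 0.048]), array([0.064, 0.179]), np.float64(67.575)]
side roll_1 0.74 [352.9, 260.7] 7508 [ 0.5769 -0.3631  0.1302] bin -0.0 -0.012 
side roll_1 0.69 [312.5, 196.1] 2377 [0.5269 0.102  0.0055] bin -0.303 0.344 
side stick 0.73 [274.3, 230.0] 283 [ 0.4136 -0.0822  0.0151] bin -0.293 0.128 [array([ 0.421, -0.073]), array([0.054, 0.118]), np.float64(56.386)]
side tray 0.97 [311.3, 195.7] 2401 [0.5266 0.1032 0.0055] bin -0.304 0.345 [array([0.5  , 0.124]), array([0.315, 0.218]), np.float64(14.829)]
side salt_shaker 0.73 [278.7, 152.7] 222 [0.4252 0.3351 0.0469] bin -0.518 0.48 
scene stick 0.53 [304.9, 239.2] 169 [ 0.4153 -0.0829  0.0146] bin -0.291 0.129 [array([ 0.436, -0.085]), array([0.037, 0.128]), np.float64(78.565)]
scene tray 0.57 [280.8, 215.3] 1222 [0.5221 0.1024 0.0061] bin -0.307 0.342 [array([0.504, 0.115]), array([0.322, 0.193]), np.float64(15.8)]
scene salt_shaker 0.56 [219.3, 204.3] 237 [0.4152 0.3403 0.0453] bin -0.529 0.478
```

The lid stays shut at about 0.014 rad on the catch. The stick and tray lie flat, the shaker is upright, and no rolls are outside.

```bash
python3 -c "
from station import ctrl
print(ctrl.hand_in())"
```

```text
the job is handed in; nothing more can be done
None
```

The job is handed in, with no verdict returned: my last camera checks showed the lid held shut by the catch, the salt shaker upright in the caddy (no spice jar was present), and the tray and stick flat on the worktop; all four rolls were seen in the bin before I closed it.

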